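# Crank the dust extractor's filter clean

## Task

Clean the filter of the bench-top dust extractor: push the slide gate on its inlet pipe down until it is fully shut, then take the crank on the lid by its knob and turn it clockwise (seen from above) three times round through its heavy spot, and leave it pointing at the gate again. Turn at an even, unhurried pace: do not let it spring back or whip round once it is over the heavy spot, and do not wrench its spindle sideways in the soft rubber bush. Leave the glue bottle, tape measure and sanding block beside the gate where they are.

Things in the scene. Friction and masses are not known exactly. Their poses are not given: they have to be found in the camera images.
- lid (a point): centre of the top of the filter's round flat lid (246 mm across, 250 mm over the table, fixed). Its x points away from the extractor's front, its y along the base to the inlet pipe and gate (200 mm off), z up. The crank's round steel flange is bolted on by eye: the spindle stands up to 15 mm off this point along x and along y. The motor (160 mm across, 230 mm tall) stands 215 mm off towards -y.
- knob_mid (a point): middle of the crank's upright black knob, 26 mm across, 48 mm tall (276 to 324 mm over the table), which spins freely on its pin; grip it from above. It is clamped somewhere along the arm's slot (arm top 270 mm over the table): its throw, knob axis to spindle axis, is 60 to 92 mm and stays as it is.
- crank (a joint): crank angle, rad, clockwise from above is positive and turns add up; 0: the arm points along the lid's y, to the gate. Starts within 0.8 of 0. Light (0.15 N m), but heavy once a turn: from about 0.7 before half a turn (3.14) a sprung knocker holds back with up to 0.5 N m, then pushes on with up to 0.3 until 0.7 past it. About 1 rad/s is right, over 5 is whipping.
- bush_x (a joint): sideways give of the crank's spindle in its rubber bush along the lid's x, m, 0 at rest. The bush yields 1 mm for each 6 N of side load on the knob, whatever its direction; 3 mm either way is too much. (The heavy spot alone takes 1 to 2 mm of it.)
- bush_y (a joint): the same give along the lid's y, m, 0 at rest, with the same stiffness and limit
- gate_top (a point): centre of the top of the gate's aluminium handle bar (70 mm along the lid's x, 16 mm thick, 18 mm tall), on top of the upright steel blade that slides down in a frame across the inlet pipe; 222 mm over the table when wide open, 147 mm when shut
- gate (a joint): travel of the gate, m: 0 wide open, 0.075 shut, against a hard stop; starts at 0 to 0.03. It slides stiffly (6 to 9 N) and stays where it is left.
- glue: wood-glue bottle, 62 mm across, 190 mm tall, standing; a bystander, origin at the middle of its underside
- sanding_block: cork sanding block 110 x 65 x 34 mm; a bystander, origin at the middle of its underside
- tape: tape measure 65 x 34 x 62 mm; a bystander, origin at the middle of its underside

How it is judged:
On the way, in this order (a step that is already met when the one before it is completed fails the run):
1. the gate is shut, before the crank has been turned (value of joint gate above 0.071 m and value of joint crank below 1.6 rad), for 0.1 s.
2. the crank is over its heavy spot once (value of joint crank above 4 rad), for 0.1 s.
3. over it twice (value of joint crank above 10.28 rad), for 0.1 s.
4. over it three times (value of joint crank above 16.57 rad), for 0.1 s.
At the end, for the whole second after the job is handed in: the gate is fully shut (within 4 mm), the crank has gone round three times and rests pointing at the gate (within 0.4 rad, about 23 degrees), let go (value of joint gate above 0.071 m and value of joint crank between 18.4496 and 19.2496 rad and velocity of joint crank between -0.1 and 0.1 rad/s); the robot touches nothing.
It fails at once if the spindle is wrenched sideways in its bush by over 3 mm (18 N) (value of joint any of bush_x, bush_y above 0.003 m or value of joint any of bush_x, bush_y below -0.003 m).
It fails at once if the crank whips round (over 5 rad/s) (velocity of joint crank above 5 rad/s).
It fails at once if the crank springs back (over 0.8 rad/s backwards) (velocity of joint crank below -0.8 rad/s).
It fails at once if the glue bottle, tape measure or sanding block is shifted by over 30 mm (distance of any of glue, sanding_block, tape from where it was at the start of the episode above 0.03 m).
It also fails if it takes over 72 s, if anything falls off the work surface, if the arm or the gripper's body presses on something with over 40 N, if the wrist force passes 120 N, or if a joint passes its speed limit or range.

## Robot

A 7-joint arm with a two-finger parallel gripper is mounted at the origin on the work surface. World frame = base frame: x ahead of the robot, y to its left, z up, the work surface at z = 0. Lengths are in m, angles in rad, forces in N, time in s.
With the tool pointing down it reaches from about 0.4 to 0.85 m from the base axis. Payload 4.5 kg.
Tool frame: the origin (TCP) lies midway between the tips of the shut fingers; the grasp point (between the pads) lies 19 mm behind it; z points along the fingers, y is the direction in which the jaws open and shut (so a half turn about z gives the same grasp; the last joint's range is limited). The gripper opens to 88 mm and grips with 3 to 60 N. Pads are 18 mm wide; open, the fingers measure 123 mm over their backs; the gripper's body (75 mm by 187 mm) begins 45 mm behind the grasp point.
Start: joints at [1.365, 0.689, -0.195, 1.565, 0.157, 0.902, -0.215], TCP at [0.148, -0.607, 0.239] pointing down, gripper open.
Joint ranges: [-3.01, 3.01], [-0.46, 2.08], [-1.47, 1.51], [0.13, 2.56], [-1, 4.14], [0.04, 2.09], [-2.66, 2.66]. Speed limits (rad/s): [2.57, 2.57, 3.14, 3.14, 3.14, 3.14, 3.14].

## Interface

Orientations are given as a unit quaternion [x, y, z, w].
In Python, from plant import get_state, snapshot, finish_job, regions_of gives the robot as it stands.
- The arm moves only by the tool send_rows, never from a script. Its argument "series" is a list of rows, each an object of numbers: "grip": the opening, from 0 (shut) to 1 (fully open); "dx", "dy", "dz": the shift along the tool's x, y, z in mm; "turn": the turn about the tool's z in rad. A call has 1 to 20 rows; each row shifts and turns the commanded pose from where the row before left it, along the tool's axes as they then stand; what a row does not reach is not made up. A row lasts 1/10 s, in which the tool goes at most 50 mm and 8.59 degrees, less where a joint would pass 70% of its speed; a pose out of reach is approached as far as the arm can. A call is refused whole if a number of a shift passes 50 or a number of a turn 0.15, either way. A call with a gripper value outside its range is refused whole. The fingers move at their own pace and stop on an object; "force" is the grip in N (left out, the last holds). Time passes only in rows, so rows that do not move let the fingers close. It gives the time, the measured TCP pose, the force and the opening at its end, in the units of the state.
- get_state(): the state, without advancing time (a new reading comes with each control period).
- snapshot(name): name is "scene" or "top" or "wrist"; returns a dict with "img" (480x640x3 uint8, red, green, blue), "depth" (480x640 float32, m along the optical axis (not along the pixel's ray), 0 where there is no reading), "fov_y" (degrees; the focal length in pixels is half the picture's height over the tangent of half this angle, whatever the lens; pixels are square), "cx", "cy" (the principal point, pixels), "k1" (the pictures are not rectified: a ray, as slopes to the right and down, at radius r is drawn at 1 + k1 r^2 times it, then the intrinsics apply), "R" (3x3) and "t" (3): a world point X has camera coordinates R X + t. Camera axes: x right, y down, z forward; pixel columns grow to the right and rows downward; lengths in m; the calibration is good to about 2 mm. A picture is of the moment at which its call begins.
- finish_job(): hands the job in, once; it reports no verdict.
Trained networks look in a picture, given as the dict that the camera call returned (one of the last four; its "shot" number tells which), for a name from the list of things; names that differ only in an ending like _2 or _b are one class to them, and where a whole thing is asked for, a point or a joint stands for the part that bears it (a point fixed in the world has none). Each returns a list of dicts, best first, with "score" (0 to 1); they miss things now and then, are a little off and sometimes report something else, mostly with a low value. They report only what shows in the picture. A call takes as long as a camera call.
- regions_of(picture, target): "pixels" (480x640 bool, what is visible of it) and "extent" ([left, top, right, bottom] in pixels, round what is visible of it).
The state is a dict: "clock": time; "q": joint angles; "qd": joint speeds; "joint_torque": joint torques, N m; "tool_pos": TCP position; "eef_rot": TCP orientation; "contact_force": force on the tool from outside, world axes, zero at the start; "moment": the same for the moment, N m; "opening": opening from 0.0 (shut) to 1.0 (fully open).
Only numpy, scipy, OpenCV 4.12 (cv2) and the standard library are available. Lean on these libraries where they do the work, as an engineer would, in place of code of your own. Each camera call takes 0.05 s, during which the arm holds its last target.

## Working session

There is one attempt and no reset: what is moved stays moved. The work goes in short steps, Python scripts to look and compute and a tool call to move; the robot and the scene stay as the last step left them, time stands still between calls to the robot, and variables do not carry over. Pictures are saved under pics/ and viewed, and the job is handed in when it is done.

Besides the shell and the picture viewer there is one more tool, called by a JSON object that holds its "fn" and its "kwargs". send_rows: Moves the arm, as the interface text tells. Its arguments: {"type":"object","properties":{"series":{"type":"array","items":{"type":"object","properties":{"grip":{"type":"number"},"dx":{"type":"number"},"dy":{"type":"number"},"dz":{"type":"number"},"turn":{"type":"number"}}}},"force":{"type":"number"}},"required":["series"]}

```bash
ls; mkdir -p pics
cat > h.py <<'E'
import numpy as np, cv2
from plant import *
def K(p):
    f=240/np.tan(np.radians(p["fov_y"])/2); return f
def save(p,n): cv2.imwrite(f"pics/{n}.png",p["img"][:,:,::-1])
def cloud(p,mask=None):
    f=K(p); v,u=np.nonzero((p["depth"]>0)&(mask if mask is not None else True))
    z=p["depth"][v,u]; M=np.array([[f,0,p["cx"]],[0,f,p["cy"]],[0,0,1.]])
    xy=cv2.undistortPoints(np.c_[u,v].astype(np.float64)[:,None],M,np.array([p["k1"],0,0,0.]))[:,0]
    X=np.c_[xy*z[:,None],z]
    return (X-p["t"])@p["R"],u,v
E
python3 - <<'E'
from h import *
s=get_state(); print({k:np.round(v,3) for k,v in s.items()})
for n in("scene","top","wrist"):
    p=snapshot(n); save(p,n+"0"); print(n,p["fov_y"],p["cx"],p["cy"],p["k1"],p["t"],-p["R"].T@p["t"],p["shot"])
    for o in("lid","knob_mid","crank","gate","gate_top","glue","tape","sanding_block"):
        try:
            for r in regions_of(p,o)[:2]:
                X,_,_=cloud(p,r["pixels"]); print(o,round(r["score"],2),r["extent"],len(X),np.round(np.median(X,0),3),np.round(np.percentile(X,2,0),3),np.round(np.percentile(X,98,0),3))
        except Exception as e: print(o,e)
    np.savez(n+"0.npz",**{k:v for k,v in p.items()})
E
```

```text
pics
{'clock': np.float64(0.0), 'q': array([ 1.365,  0.69 , -0.194,  1.566,  0.157,  0.902, -0.215]), 'qd': array([ 0.002,  0.   , -0.   ,  0.   ,  0.001, -0.001, -0.001]), 'joint_torque': array([-0.0000e+00, -5.2756e+01, -1.2670e+00, -1.5343e+01, -5.3000e-02,
        7.0000e-03,  0.0000e+00]), 'tool_pos': array([ 0.148, -0.607,  0.238]), 'eef_rot': array([ 0.993,  0.12 , -0.   , -0.001]), 'contact_force': array([-0.385,  0.327,  0.47 ]), 'moment': array([-0.006, -0.046, -0.032]), 'opening': np.float64(1.0)}
scene 45.07460993333287 316.5252576339964 234.424401316973 -0.07840052880650206 [-0.56726108 -0.05235185  1.31437727] [ 0.95451064 -0.3818969   0.9975859 ] 1
lid 0.83 [75.4, 194.0, 384.4, 480.0] 48566 [ 0.603 -0.092  0.185] [ 0.429 -0.29   0.041] [0.696 0.298 0.252]
knob_mid 0.57 [286.2, 196.1, 300.9, 229.0] 413 [0.584 0.086 0.312] [0.57 0.08 0.28] [0.591 0.1   0.328]
crank 0.71 [374.0, 198.8, 411.7, 270.0] 1799 [0.678 0.288 0.105] [0.646 0.277 0.007] [0.7   0.317 0.184]
crank 0.65 [250.5, 198.6, 307.8, 262.6] 1208 [0.579 0.079 0.275] [0.56  0.001 0.264] [0.591 0.117 0.327]
gate 
[... 1296 characters left out ...]
118 0.327]
gate_top 0.65 [281.1, 231.1, 288.7, 293.5] 604 [0.564 0.21  0.194] [0.523 0.203 0.126] [0.609 0.219 0.197]
glue 0.64 [210.8, 183.6, 258.6, 228.6] 1615 [0.658 0.298 0.133] [0.637 0.276 0.01 ] [0.693 0.334 0.189]
tape 0.92 [284.4, 178.4, 307.8, 221.2] 766 [0.683 0.2   0.059] [0.651 0.183 0.006] [0.717 0.217 0.064]
tape 0.46 [349.8, 233.4, 446.9, 268.0] 1562 [0.571 0.056 0.275] [0.556 0.005 0.268] [0.587 0.119 0.327]
sanding_block 0.92 [207.9, 296.1, 273.1, 331.7] 2309 [0.482 0.303 0.034] [0.45  0.249 0.004] [0.514 0.357 0.037]
wrist 59.39064725551352 318.2325675846564 239.2804632292533 -0.04587138796223211 [-0.6247184  -0.03928929  0.38855889] [ 0.2177278  -0.58956954  0.38444388] 3
```

View pics/top0.png

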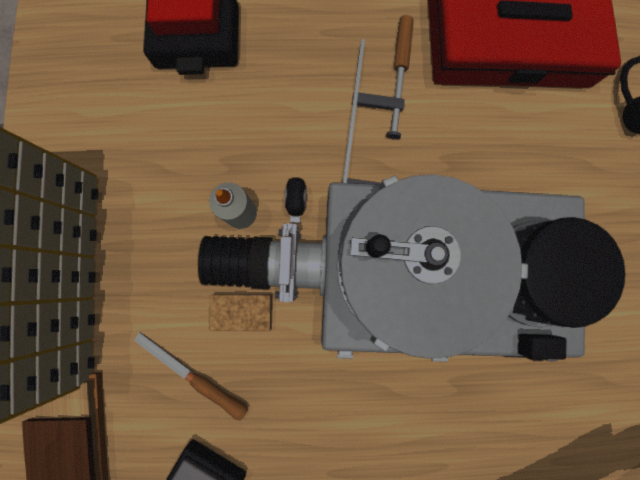

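View pics/scene0.png

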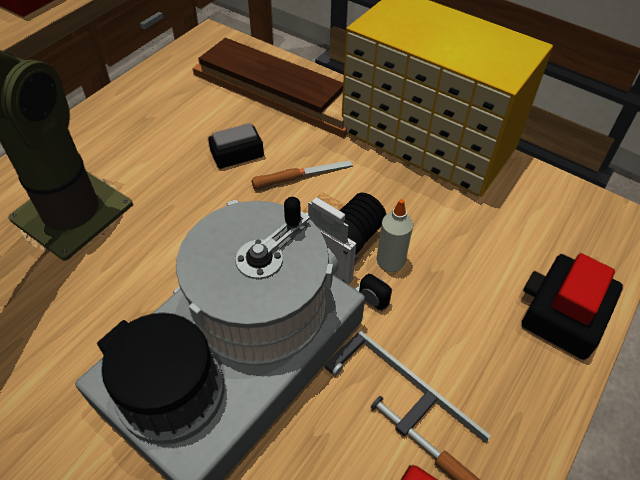

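Run:
```python
from h import *
from scipy.optimize import least_squares
p=dict(np.load("top0.npz"))
X,u,v=cloud(p)
m=(abs(X[:,2]-.250)<.006)&(np.hypot(X[:,0]-.55,X[:,1])<.16)
P=X[m]; print(m.sum(),P.min(0),P.max(0),np.median(P[:,2]))
# hull outer points circle
h=cv2.convexHull(P[:,:2].astype(np.float32))[:,0]
r=least_squares(lambda c:np.hypot(h[:,0]-c[0],h[:,1]-c[1])-.123,[.55,0],loss='soft_l1',f_scale=.001);print("lid",r.x,np.abs(r.fun).max())
r=least_squares(lambda c:np.hypot(h[:,0]-c[0],h[:,1]-c[1])-c[2],[.55,0,.12],loss='soft_l1',f_scale=.001);print("lid",r.x)
for lo,hi,n in((.262,.274,'arm'),(.315,.335,'knobtop'),(.253,.262,'flange')):
    m=(X[:,2]>lo)&(X[:,2]<hi)&(np.hypot(X[:,0]-.55,X[:,1])<.16); P=X[m]
    print(n,m.sum(),np.median(P,0),P.min(0),P.max(0), cv2.minAreaRect(P[:,:2].astype(np.float32)) if len(P) else 0)
m=(X[:,2]>.186)&(X[:,2]<.202)&(abs(X[:,1]-.21)<.03)&(abs(X[:,0]-.565)<.06);P=X[m];print("gate",m.sum(),P.min(0),P.max(0),cv2.minAreaRect(P[:,:2].astype(np.float32)))
img=p["img"][150:380,190:500,::-1]; cv2.imwrite("pics/topzoom.png",cv2.resize(img,None,fx=2.5,fy=2.5,interpolation=cv2.INTER_CUBIC))
```

```text
23275 [ 0.4315869  -0.1176698   0.24437879] [0.67708053 0.13337492 0.25599678] 0.25051093370215294
lid [0.55404235 0.01139218] 0.00794468650472116
lid [0.55414816 0.01173891 0.12216445]
arm 1003 [0.57117921 0.04456495 0.26992286] [ 0.54128534 -0.01171389  0.26201996] [0.58934423 0.12166921 0.27395845] ((0.5686086416244507, 0.05568070709705353), (0.1325366199016571, 0.048304080963134766), 86.95145416259766)
knobtop 383 [0.57517177 0.09289688 0.32515143] [0.56391749 0.0790143  0.31591157] [0.58853084 0.10451656 0.3291731 ] ((0.5754942893981934, 0.09201662242412567), (0.02465546689927578, 0.024738404899835587), 43.17430114746094)
flange 1715 [0.55945247 0.01088119 0.25653832] [ 0.43929857 -0.11083842  0.25300185] [0.66053821 0.12969414 0.26199618] ((0.5540027022361755, 0.010979890823364258), (0.21969196200370789, 0.23524241149425507), 13.815386772155762)
gate 547 [0.53197035 0.20131976 0.18689259] [0.60137891 0.21946312 0.19752811] ((0.5666016936302185, 0.2106185406446457), (0.016147097572684288, 0.0696561336517334), 86.53511810302734)
```

View pics/topzoom.png

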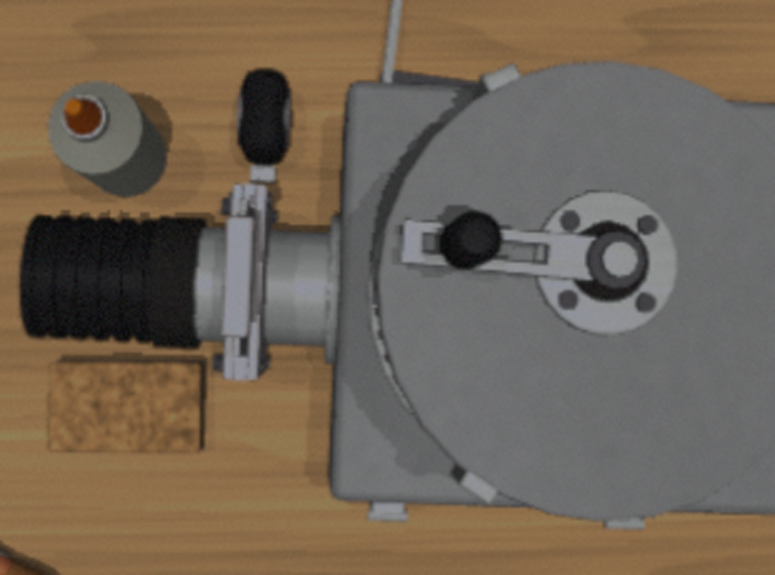

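{"fn": "send_rows", "kwargs": {"series": [{"dz":-45,"grip":0},{"dz":-45},{"dz":-45},{"dz":-45},{"dx":38,"turn":-0.0607},{"dx":38,"turn":-0.0607},{"dx":38,"turn":-0.0607},{"dx":38,"turn":-0.0607},{"dx":38,"turn":-0.0607},{"dx":38,"turn":-0.0607},{"dx":38,"turn":-0.0607},{"dx":38,"turn":-0.0607},{"dx":38,"turn":-0.0607},{"dx":38,"turn":-0.0607}]}}

```text
schema error: expected keys grip, dx, dy, dz, turn
```

{"fn": "send_rows", "kwargs": {"series": [{"dx":38,"turn":-0.0607},{"dx":38,"turn":-0.0607},{"dx":38,"turn":-0.0607},{"dx":38,"turn":-0.0607},{"dx":38,"turn":-0.0607},{"dx":38,"turn":-0.0607},{"dx":38,"turn":-0.0607},{"dx":38,"turn":-0.0607},{"dx":38,"turn":-0.0607},{"dx":38,"turn":-0.0607},{"dx":38,"turn":-0.0607},{"dx":38,"turn":-0.0607}]}}

```text
schema error: expected keys grip, dx, dy, dz, turn
```

Run:
```python
from h import *
s=get_state(); print({k:np.round(v,4) for k,v in s.items()})
p=snapshot("wrist"); save(p,"wrist1"); np.savez("wrist1.npz",**p);print(-p["R"].T@p["t"])
for o in("lid","knob_mid","crank","gate_top"):
  for r in regions_of(p,o)[:2]:
    X,_,_=cloud(p,r["pixels"]); print(o,round(r["score"],2),r["extent"],len(X),np.round(np.median(X,0),3),np.round(np.percentile(X,2,0),3),np.round(np.percentile(X,98,0),3))
```

```text
{'clock': np.float64(1.35), 'q': array([ 1.3648,  0.6891, -0.1946,  1.5653,  0.1573,  0.9025, -0.2151]), 'qd': array([ 0.0013,  0.0007, -0.0019, -0.0001,  0.0014,  0.0002,  0.0007]), 'joint_torque': array([-1.00000e-04, -5.27488e+01, -1.26720e+00, -1.53741e+01,
       -5.20000e-02, -6.00000e-04,  0.00000e+00]), 'tool_pos': array([ 0.1484, -0.6071,  0.2387]), 'eef_rot': array([ 0.9928,  0.1196, -0.    ,  0.    ]), 'contact_force': array([-0.2922,  0.0637,  0.2293]), 'moment': array([-0.027 ,  0.0023,  0.0267]), 'opening': np.float64(0.999)}
[ 0.21772799 -0.58956991  0.3844293 ]
```

View pics/wrist1.png

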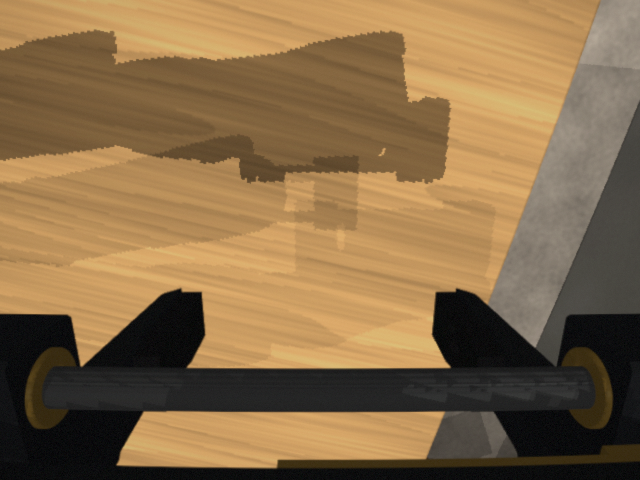

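{"fn": "send_rows", "kwargs": {"series": [{"grip":0,"dx":0,"dy":0,"dz":-45,"turn":0},{"grip":0,"dx":0,"dy":0,"dz":-45,"turn":0},{"grip":0,"dx":0,"dy":0,"dz":-45,"turn":0},{"grip":0,"dx":0,"dy":0,"dz":-45,"turn":0},{"grip":0,"dx":38,"dy":0,"dz":0,"turn":-0.0607},{"grip":0,"dx":38,"dy":0,"dz":0,"turn":-0.0607},{"grip":0,"dx":38,"dy":0,"dz":0,"turn":-0.0607},{"grip":0,"dx":38,"dy":0,"dz":0,"turn":-0.0607},{"grip":0,"dx":38,"dy":0,"dz":0,"turn":-0.0607},{"grip":0,"dx":38,"dy":0,"dz":0,"turn":-0.0607},{"grip":0,"dx":38,"dy":0,"dz":0,"turn":-0.0607},{"grip":0,"dx":38,"dy":0,"dz":0,"turn":-0.0607},{"grip":0,"dx":38,"dy":0,"dz":0,"turn":-0.0607},{"grip":0,"dx":38,"dy":0,"dz":0,"turn":-0.0607}]}}

```text
clock: 3.0
tool_pos: [0.4756, -0.4224, 0.4186]
eef_rot: [0.911, 0.412, -0.0, 0.0]
contact_force: [-0.4, -0.4, 0.3]
opening: 0.005
```

{"fn": "send_rows", "kwargs": {"series": [{"grip":0,"dx":38,"dy":0,"dz":0,"turn":-0.0607},{"grip":0,"dx":38,"dy":0,"dz":0,"turn":-0.0607},{"grip":0,"dx":38,"dy":0,"dz":0,"turn":-0.0607},{"grip":0,"dx":38,"dy":0,"dz":0,"turn":-0.0607},{"grip":0,"dx":38,"dy":0,"dz":0,"turn":-0.0607},{"grip":0,"dx":38,"dy":0,"dz":0,"turn":-0.0607},{"grip":0,"dx":38,"dy":0,"dz":0,"turn":-0.0607},{"grip":0,"dx":38,"dy":0,"dz":0,"turn":-0.0607},{"grip":0,"dx":38,"dy":0,"dz":0,"turn":-0.0607},{"grip":0,"dx":38,"dy":0,"dz":0,"turn":-0.0607},{"grip":0,"dx":38,"dy":0,"dz":0,"turn":-0.0607},{"grip":0,"dx":38,"dy":0,"dz":0,"turn":-0.0607}]}}

```text
clock: 4.2
tool_pos: [0.6443, -0.0095, 0.4185]
eef_rot: [0.705, 0.709, -0.0, 0.0]
contact_force: [0.2, 0.9, 0.3]
opening: 0.007
```

Run:
```python
from h import *
s=get_state(); print({k:np.round(v,4) for k,v in s.items()})
p=snapshot("wrist"); save(p,"wrist2"); np.savez("wrist2.npz",**p);print(-p["R"].T@p["t"])
```

```text
{'clock': np.float64(4.2), 'q': array([ 0.2191,  0.6158, -0.5675,  1.198 ,  0.3199,  1.414 , -0.3058]), 'qd': array([-0.5249,  0.0302, -0.1512, -0.0177,  0.0909,  0.0348, -0.0481]), 'joint_torque': array([ 2.69110e+00, -5.24465e+01, -4.65240e+00, -1.84062e+01,
       -1.84700e-01,  3.97000e-02,  5.35000e-02]), 'tool_pos': array([ 0.6443, -0.0095,  0.4185]), 'eef_rot': array([ 7.048e-01,  7.094e-01, -1.000e-04,  1.000e-04]), 'contact_force': array([0.1563, 0.8733, 0.2897]), 'moment': array([-0.0774, -0.1189,  0.0152]), 'opening': np.float64(0.0066)}
[0.64296392 0.06311179 0.5642192 ]
```

View pics/wrist2.png

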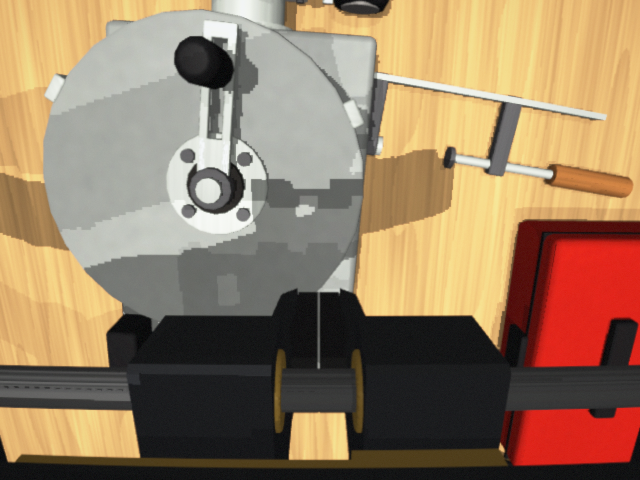

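{"fn": "send_rows", "kwargs": {"series": [{"grip":0,"dx":36,"dy":-13,"dz":0,"turn":0.006},{"grip":0,"dx":36,"dy":-13,"dz":0,"turn":0},{"grip":0,"dx":36,"dy":-13,"dz":0,"turn":0},{"grip":0,"dx":36,"dy":-13,"dz":0,"turn":0},{"grip":0,"dx":36,"dy":-13,"dz":0,"turn":0},{"grip":0,"dx":36,"dy":-13,"dz":0,"turn":0},{"grip":0,"dx":0,"dy":0,"dz":0,"turn":0},{"grip":0,"dx":0,"dy":0,"dz":40,"turn":0},{"grip":0,"dx":0,"dy":0,"dz":40,"turn":0},{"grip":0,"dx":0,"dy":0,"dz":40,"turn":0},{"grip":0,"dx":0,"dy":0,"dz":40,"turn":0},{"grip":0,"dx":0,"dy":0,"dz":0,"turn":0},{"grip":0,"dx":0,"dy":0,"dz":0,"turn":0}]}}

```text
clock: 5.55
tool_pos: [0.5668, 0.2048, 0.2593]
eef_rot: [0.708, 0.706, -0.0, 0.0]
contact_force: [0.1, -0.2, 0.4]
opening: 0.005
```

```bash
cat > fit.py <<'E'
from h import *
from scipy.optimize import least_squares
for n in("top0","wrist2"):
    p=dict(np.load(n+".npz")); X,u,v=cloud(p); c=np.array([.554,.0115])
    rr=np.hypot(X[:,0]-.5555,X[:,1]-.012); lum=p["img"][v,u].mean(1)
    # lid
    m=(abs(X[:,2]-.2505)<.006)&(rr<.16)
    P=X[m]; h=cv2.convexHull(P[:,:2].astype(np.float32))[:,0]
    if n=="wrist2": h=h[h[:,1]>0.0]
    r=least_squares(lambda c:np.hypot(h[:,0]-c[0],h[:,1]-c[1])-c[2],[.555,0.01,.12],loss='soft_l1',f_scale=.001);print(n,"lid",r.x)
    # height histogram
    mm=(rr<.045); print(np.histogram(X[mm,2],bins=np.arange(.245,.31,.003)))
    for lo,hi in((.275,.31),(.28,.31)):
        m=(X[:,2]>lo)&(X[:,2]<hi)&(rr<.035)
        if m.sum()>20: print("hub",lo,m.sum(),cv2.minEnclosingCircle(X[m,:2].astype(np.float32)),X[m].mean(0), X[m,2].max())
    m=(X[:,2]>.320)&(X[:,2]<.335)&(np.hypot(X[:,0]-.575,X[:,1]-.092)<.03)
    print("knob",m.sum(),cv2.minEnclosingCircle(X[m,:2].astype(np.float32)),X[m].mean(0))
E
python3 fit.py
```

```text
top0 lid [0.55414816 0.01173891 0.12216445]
(array([ 11, 769, 351, 836, 439, 236, 147,  34, 293, 127, 160,  56, 107,
         0,   0,   0,   0,   0,   0,   0,   0]), array([0.245, 0.248, 0.251, 0.254, 0.257, 0.26 , 0.263, 0.266, 0.269,
       0.272, 0.275, 0.278, 0.281, 0.284, 0.287, 0.29 , 0.293, 0.296,
       0.299, 0.302, 0.305, 0.308]))
hub 0.275 323 ((0.5670920014381409, 0.014414947479963303), 0.014992175623774529) [0.56696583 0.01454833 0.27863782] 0.2836250907225373
hub 0.28 145 ((0.5675838589668274, 0.013755806721746922), 0.00898393988609314) [0.56732507 0.01423404 0.28156817] 0.2836250907225373
knob 358 ((0.5757367014884949, 0.09190908819437027), 0.01273063663393259) [0.57539028 0.09246244 0.32493335]
wrist2 lid [0.55756647 0.00831659 0.12608394]
(array([  15, 3041,  221, 3349,  622,  707,  288,  219,  978,  586,  282,
        317,  218,    0,    0,    0,    0,    0,    0,    0,    0]), array([0.245, 0.248, 0.251, 0.254, 0.257, 0.26 , 0.263, 0.266, 0.269,
       0.272, 0.275, 0.278, 0.281, 0.284, 0.287, 0.29 , 0.293, 0.296,
       0.299, 0.302, 0.305, 0.308]))
hub 0.275 817 ((0.5680392384529114, 0.014350038021802902), 0.014504454098641872) [0.56852416 0.01462395 0.2789906 ] 0.2831870606960157
hub 0.28 461 ((0.567764401435852, 0.01401153951883316), 0.00911733414977789) [0.56773553 0.01425433 0.28098176] 0.2831870606960157
knob 1672 ((0.5763970017433167, 0.09257879853248596), 0.012681425549089909) [0.57747676 0.09231482 0.32438577]
```

{"fn": "send_rows", "kwargs": {"series": [{"grip":0,"dx":6,"dy":0,"dz":15,"turn":0},{"grip":0,"dx":0,"dy":0,"dz":15,"turn":0},{"grip":0,"dx":0,"dy":0,"dz":15,"turn":0},{"grip":0,"dx":0,"dy":0,"dz":10,"turn":0},{"grip":0,"dx":0,"dy":0,"dz":6,"turn":0},{"grip":0,"dx":0,"dy":0,"dz":6,"turn":0},{"grip":0,"dx":0,"dy":0,"dz":6,"turn":0},{"grip":0,"dx":0,"dy":0,"dz":6,"turn":0},{"grip":0,"dx":0,"dy":0,"dz":6,"turn":0},{"grip":0,"dx":0,"dy":0,"dz":6,"turn":0}]}}

```text
clock: 6.55
tool_pos: [0.5669, 0.2116, 0.1684]
eef_rot: [0.708, 0.707, 0.001, 0.0]
contact_force: [-1.6, 0.4, 4.5]
opening: 0.004
```

{"fn": "send_rows", "kwargs": {"series": [{"grip":0,"dx":0,"dy":0,"dz":5,"turn":0},{"grip":0,"dx":0,"dy":0,"dz":5,"turn":0},{"grip":0,"dx":0,"dy":0,"dz":4,"turn":0},{"grip":0,"dx":0,"dy":0,"dz":3,"turn":0},{"grip":0,"dx":0,"dy":0,"dz":1,"turn":0},{"grip":0,"dx":0,"dy":0,"dz":1,"turn":0},{"grip":0,"dx":0,"dy":0,"dz":0,"turn":0}]}}

```text
clock: 7.25
tool_pos: [0.5666, 0.2114, 0.1487]
eef_rot: [0.708, 0.707, 0.0, 0.0]
contact_force: [2.0, 0.6, 2.3]
opening: 0.006
```

{"fn": "send_rows", "kwargs": {"series": [{"grip":0,"dx":0,"dy":0,"dz":1,"turn":0},{"grip":0,"dx":0,"dy":0,"dz":1,"turn":0},{"grip":0,"dx":0,"dy":0,"dz":0,"turn":0}]}}

```text
clock: 7.55
tool_pos: [0.5667, 0.2114, 0.1475]
eef_rot: [0.708, 0.707, 0.001, 0.0]
contact_force: [0.0, 1.6, 7.4]
opening: 0.005
```

{"fn": "send_rows", "kwargs": {"series": [{"grip":0,"dx":0,"dy":0,"dz":1,"turn":0},{"grip":0,"dx":0,"dy":0,"dz":0,"turn":0}]}}

```text
clock: 7.75
tool_pos: [0.5666, 0.2114, 0.1474]
eef_rot: [0.708, 0.707, 0.001, 0.0]
contact_force: [-0.7, 0.0, 14.4]
opening: 0.007
```

{"fn": "send_rows", "kwargs": {"series": [{"grip":0,"dx":0,"dy":0,"dz":-30,"turn":0},{"grip":0,"dx":0,"dy":0,"dz":-42,"turn":0},{"grip":0,"dx":0,"dy":0,"dz":-42,"turn":0},{"grip":0,"dx":0,"dy":0,"dz":-42,"turn":0},{"grip":0,"dx":0,"dy":0,"dz":-42,"turn":0},{"grip":0,"dx":0,"dy":0,"dz":-42,"turn":0},{"grip":1,"dx":0,"dy":0,"dz":-35,"turn":0},{"grip":1,"dx":-40,"dy":3,"dz":0,"turn":0},{"grip":1,"dx":-40,"dy":3,"dz":0,"turn":0},{"grip":1,"dx":-40,"dy":3,"dz":0,"turn":0},{"grip":1,"dx":0,"dy":0,"dz":0,"turn":0},{"grip":1,"dx":0,"dy":0,"dz":0,"turn":0},{"grip":1,"dx":0,"dy":0,"dz":0,"turn":0}]}}

```text
clock: 9.05
tool_pos: [0.5743, 0.0922, 0.4202]
eef_rot: [0.707, 0.707, -0.001, -0.001]
contact_force: [0.0, 0.2, 0.0]
opening: 0.619
```

Run:
```python
from h import *
s=get_state(); print({k:np.round(v,4) for k,v in s.items()})
for n in("scene","wrist"):
    p=snapshot(n); save(p,n+"3"); np.savez(n+"3.npz",**p)
    X,u,v=cloud(p); m=(X[:,2]>.10)&(X[:,2]<.21)&(abs(X[:,1]-.21)<.03)&(abs(X[:,0]-.565)<.06)
    print(n,m.sum(),np.histogram(X[m,2],bins=np.arange(.1,.212,.006)))
    m=(X[:,2]>.320)&(X[:,2]<.330)&(np.hypot(X[:,0]-.575,X[:,1]-.092)<.025)
    if m.sum()>9: print("knob",m.sum(),cv2.minEnclosingCircle(X[m,:2].astype(np.float32)))
```

```text
{'clock': np.float64(9.05), 'q': array([ 0.0986,  0.5093, -0.5926,  1.3968,  0.2837,  1.3225, -0.5045]), 'qd': array([-0.0182, -0.0018, -0.0084, -0.0067,  0.0019,  0.0007,  0.0032]), 'joint_torque': array([ 1.12550e+00, -4.52487e+01, -4.04480e+00, -1.84547e+01,
        1.32000e-02,  1.40000e-02, -1.90000e-03]), 'tool_pos': array([0.5743, 0.0922, 0.4202]), 'eef_rot': array([ 7.070e-01,  7.072e-01, -5.000e-04, -8.000e-04]), 'contact_force': array([0.035 , 0.2189, 0.0312]), 'moment': array([-0.0308, -0.0332,  0.0125]), 'opening': np.float64(0.6195)}
scene 781 (array([ 47,  34,  53,  70, 198,  48,  60, 197,  74,   0,   0,   0,   0,
         0,   0,   0,   0,   0]), array([0.1  , 0.106, 0.112, 0.118, 0.124, 0.13 , 0.136, 0.142, 0.148,
       0.154, 0.16 , 0.166, 0.172, 0.178, 0.184, 0.19 , 0.196, 0.202,
       0.208]))
knob 157 ((0.5798908472061157, 0.09123140573501587), 0.013302385807037354)
wrist 3237 (array([  47,   68,  123,  176, 1391,   35,   50, 1308,   39,    0,    0,
          0,    0,    0,    0,    0,    0,    0]), array([0.1  , 0.106, 0.112, 0.118, 0.124, 0.13 , 0.136, 0.142, 0.148,
       0.154, 0.16 , 0.166, 0.172, 0.178, 0.184, 0.19 , 0.196, 0.202,
       0.208]))
knob 1221 ((0.5764402747154236, 0.09306695312261581), 0.012661018408834934)
```

View pics/wrist3.png

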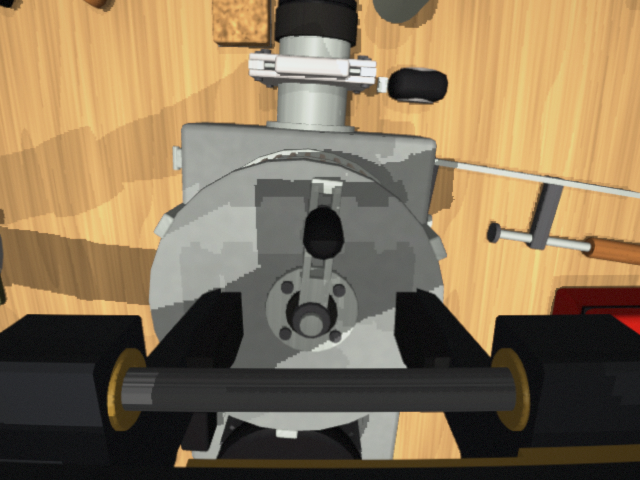

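View pics/scene3.png

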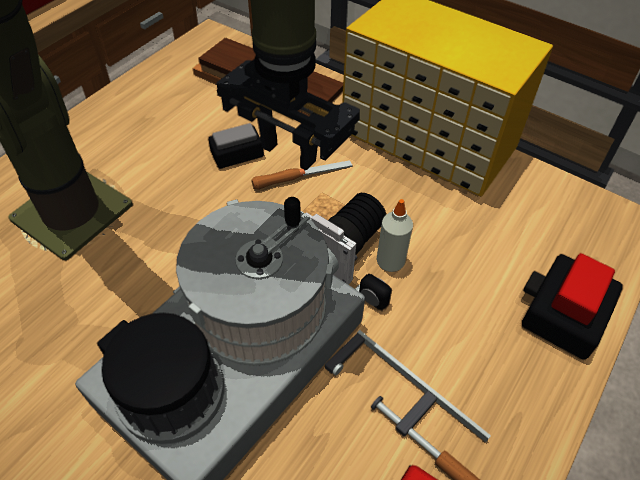

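{"fn": "send_rows", "kwargs": {"force": 25, "series": [{"grip":1,"dx":0.4,"dy":2,"dz":30,"turn":0},{"grip":1,"dx":0,"dy":0,"dz":30,"turn":0},{"grip":1,"dx":0,"dy":0,"dz":30,"turn":0},{"grip":1,"dx":0,"dy":0,"dz":30,"turn":0},{"grip":1,"dx":0,"dy":0,"dz":16,"turn":0},{"grip":0.4,"dx":0,"dy":0,"dz":0,"turn":0},{"grip":0.4,"dx":0,"dy":0,"dz":0,"turn":0},{"grip":0.4,"dx":0,"dy":0,"dz":0,"turn":0},{"grip":0.4,"dx":0,"dy":0,"dz":0,"turn":0}]}}

```text
clock: 10.05
tool_pos: [0.5778, 0.092, 0.2859]
eef_rot: [0.708, 0.707, 0.001, 0.001]
contact_force: [-0.3, 0.2, 0.4]
opening: 0.662
```

{"fn": "send_rows", "kwargs": {"force": 25, "series": [{"grip":0.2,"dx":0,"dy":0,"dz":0,"turn":0},{"grip":0.2,"dx":0,"dy":0,"dz":0,"turn":0},{"grip":0.2,"dx":0,"dy":0,"dz":0,"turn":0},{"grip":0.2,"dx":0,"dy":0,"dz":0,"turn":0},{"grip":0.2,"dx":0,"dy":0,"dz":0,"turn":0}]}}

```text
clock: 10.55
tool_pos: [0.5772, 0.0915, 0.2848]
eef_rot: [0.708, 0.707, 0.0, 0.0]
contact_force: [-0.0, 0.8, -0.6]
opening: 0.284
```

```bash
cat > gen.py <<'E'
import sys,json
from h import *
# usage: gen.py cx cy R phi_start n step ; cmd.json holds commanded xy mm
cx,cy,R,p0,n,st=map(float,sys.argv[1:7]); c=json.load(open("cmd.json"))
rows=[]
for k in range(int(n)):
    ph=p0+st*(k+1); a=min(1,(k+1)/5)
    tx,ty=cx+R*np.sin(ph),cy+R*np.cos(ph)
    dy=round(tx-c[0],1);dx=round(ty-c[1],1)
    c[0]+=dy;c[1]+=dx; rows.append('{"grip":0.2,"dx":%g,"dy":%g,"dz":0,"turn":0}'%(dx,dy))
json.dump(c,open("cmd.json","w")); print(",".join(rows)); print("phi",ph,"cmd",c)
E
cat > st.py <<'E'
import sys,json
from h import *
cx,cy=map(float,sys.argv[1:3]); s=get_state(); c=json.load(open("cmd.json"))
x,y=s["tool_pos"][:2]*1000; F=s["contact_force"]
ph=np.arctan2(x-cx,y-cy); er=np.array([np.sin(ph),np.cos(ph)]); et=np.array([np.cos(ph),-np.sin(ph)])
print("t",s["clock"],"pos",x,y,s["tool_pos"][2],"phi",ph,"r",np.hypot(x-cx,y-cy),"Frad",F[:2]@er,"Ftan",F[:2]@et,"Fz",F[2],"open",s["opening"],"cmd-pos",c[0]-x,c[1]-y, "q",np.round(s["q"],2))
E
echo '[577.2,91.5]'>cmd.json; python3 gen.py 567.7 14 78.4 0.115 10 0.1; python3 st.py 567.7 14
```

```text
{"grip":0.2,"dx":-0.9,"dy":7.2,"dz":0,"turn":0},{"grip":0.2,"dx":-2.1,"dy":7.6,"dz":0,"turn":0},{"grip":0.2,"dx":-2.8,"dy":7.3,"dz":0,"turn":0},{"grip":0.2,"dx":-3.5,"dy":7,"dz":0,"turn":0},{"grip":0.2,"dx":-4.2,"dy":6.6,"dz":0,"turn":0},{"grip":0.2,"dx":-4.8,"dy":6.2,"dz":0,"turn":0},{"grip":0.2,"dx":-5.4,"dy":5.7,"dz":0,"turn":0},{"grip":0.2,"dx":-6,"dy":5,"dz":0,"turn":0},{"grip":0.2,"dx":-6.4,"dy":4.5,"dz":0,"turn":0},{"grip":0.2,"dx":-6.9,"dy":3.8,"dz":0,"turn":0}
phi 1.115 cmd [np.float64(638.1000000000001), np.float64(48.5)]
t 10.55 pos 577.2267791790383 91.47429531587339 0.2847501103823143 phi 0.12235274145817004 r 78.0578372504473 Frad 0.750520019752806 Ftan -0.1219335972456934 Fz -0.6424690473292808 open 0.2843448551266691 cmd-pos 60.87322082096182 -42.97429531587339 q [ 0.08  0.62 -0.55  1.62  0.37  1.   -0.59]
```

{"fn": "send_rows", "kwargs": {"series": [{"grip":0.2,"dx":-0.9,"dy":7.2,"dz":0,"turn":0},{"grip":0.2,"dx":-2.1,"dy":7.6,"dz":0,"turn":0},{"grip":0.2,"dx":-2.8,"dy":7.3,"dz":0,"turn":0},{"grip":0.2,"dx":-3.5,"dy":7,"dz":0,"turn":0},{"grip":0.2,"dx":-4.2,"dy":6.6,"dz":0,"turn":0},{"grip":0.2,"dx":-4.8,"dy":6.2,"dz":0,"turn":0},{"grip":0.2,"dx":-5.4,"dy":5.7,"dz":0,"turn":0},{"grip":0.2,"dx":-6,"dy":5,"dz":0,"turn":0},{"grip":0.2,"dx":-6.4,"dy":4.5,"dz":0,"turn":0},{"grip":0.2,"dx":-6.9,"dy":3.8,"dz":0,"turn":0},{"grip":0.2,"dx":0,"dy":0,"dz":0,"turn":0},{"grip":0.2,"dx":0,"dy":0,"dz":0,"turn":0},{"grip":0.2,"dx":0,"dy":0,"dz":0,"turn":0}]}}

```text
clock: 11.85
tool_pos: [0.6389, 0.0477, 0.2851]
eef_rot: [0.708, 0.706, 0.001, 0.001]
contact_force: [3.5, -0.0, 0.2]
opening: 0.286
```

```bash
python3 st.py 567.7 14
```

```text
t 11.85 pos 638.9400468306699 47.67124073275627 0.28505124034461754 phi 1.1292713404891046 r 78.7965527476885 Frad 3.1716272780387547 Ftan 1.5023519509089487 Fz 0.24779146269461372 open 0.286256222882683 cmd-pos -0.8400468306697348 0.8287592672437327 q [ 0.14  0.7  -0.54  1.45  0.39  1.1  -0.48]
```

```bash
python3 gen.py 568.8 14 78.2 1.115 14 0.1
```

```text
{"grip":0.2,"dx":-7.3,"dy":4,"dz":0,"turn":0},{"grip":0.2,"dx":-7.4,"dy":2.4,"dz":0,"turn":0},{"grip":0.2,"dx":-7.7,"dy":1.6,"dz":0,"turn":0},{"grip":0.2,"dx":-7.7,"dy":0.8,"dz":0,"turn":0},{"grip":0.2,"dx":-7.9,"dy":0,"dz":0,"turn":0},{"grip":0.2,"dx":-7.7,"dy":-0.7,"dz":0,"turn":0},{"grip":0.2,"dx":-7.7,"dy":-1.5,"dz":0,"turn":0},{"grip":0.2,"dx":-7.5,"dy":-2.3,"dz":0,"turn":0},{"grip":0.2,"dx":-7.2,"dy":-3,"dz":0,"turn":0},{"grip":0.2,"dx":-6.9,"dy":-3.7,"dz":0,"turn":0},{"grip":0.2,"dx":-6.5,"dy":-4.4,"dz":0,"turn":0},{"grip":0.2,"dx":-6,"dy":-5,"dz":0,"turn":0},{"grip":0.2,"dx":-5.4,"dy":-5.5,"dz":0,"turn":0},{"grip":0.2,"dx":-4.9,"dy":-6.1,"dz":0,"turn":0}
phi 2.515 cmd [np.float64(614.7), np.float64(-49.29999999999999)]
```

{"fn": "send_rows", "kwargs": {"series": [{"grip":0.2,"dx":-7.3,"dy":4,"dz":0,"turn":0},{"grip":0.2,"dx":-7.4,"dy":2.4,"dz":0,"turn":0},{"grip":0.2,"dx":-7.7,"dy":1.6,"dz":0,"turn":0},{"grip":0.2,"dx":-7.7,"dy":0.8,"dz":0,"turn":0},{"grip":0.2,"dx":-7.9,"dy":0,"dz":0,"turn":0},{"grip":0.2,"dx":-7.7,"dy":-0.7,"dz":0,"turn":0},{"grip":0.2,"dx":-7.7,"dy":-1.5,"dz":0,"turn":0}]}}

```text
clock: 12.55
tool_pos: [0.6449, -0.0062, 0.2849]
eef_rot: [0.708, 0.706, 0.0, 0.001]
contact_force: [3.9, 1.3, 2.0]
opening: 0.287
```

```bash
python3 st.py 568.8 14
```

```text
t 12.55 pos 644.9454352727495 -6.236503077048196 0.28488568748163223 phi 1.8305531855509405 r 78.78859923658922 Frad 3.4600819006701116 Ftan -2.2370359772302972 Fz 1.9603994833811527 open 0.28666715720551916 cmd-pos -30.245435272749432 -43.06349692295179 q [ 0.22  0.71 -0.55  1.43  0.39  1.11 -0.39]
```

{"fn": "send_rows", "kwargs": {"series": [{"grip":0.2,"dx":-7.5,"dy":-2.3,"dz":0,"turn":0},{"grip":0.2,"dx":-7.2,"dy":-3,"dz":0,"turn":0},{"grip":0.2,"dx":-6.9,"dy":-3.7,"dz":0,"turn":0},{"grip":0.2,"dx":-6.5,"dy":-4.4,"dz":0,"turn":0},{"grip":0.2,"dx":-6,"dy":-5,"dz":0,"turn":0},{"grip":0.2,"dx":-5.4,"dy":-5.5,"dz":0,"turn":0},{"grip":0.2,"dx":-4.9,"dy":-6.1,"dz":0,"turn":0},{"grip":0.2,"dx":0,"dy":0,"dz":0,"turn":0},{"grip":0.2,"dx":0,"dy":0,"dz":0,"turn":0}]}}

```text
clock: 13.45
tool_pos: [0.6141, -0.0511, 0.2847]
eef_rot: [0.708, 0.706, -0.001, 0.001]
contact_force: [3.8, -3.9, 3.1]
opening: 0.286
```

```bash
python3 st.py 568.8 14
```

```text
t 13.45 pos 614.0544369034777 -51.14094500879043 0.28472455546830316 phi 2.534422013791275 r 79.31775826439568 Frad 5.334059464197919 Ftan -0.8986488022752124 Fz 3.060750672233709 open 0.28594939912179806 cmd-pos 0.6455630965223236 1.8409450087904418 q [ 0.31  0.67 -0.55  1.52  0.39  1.06 -0.34]
```

```bash
cat > circ.py <<'E'
import numpy as np,json
from scipy.optimize import least_squares
D=np.array(json.load(open("pts.json")));P=D[:,:2]+D[:,2:]/6
r=least_squares(lambda c:np.hypot(P[:,0]-c[0],P[:,1]-c[1])-c[2],[568,13,79]);print(r.x,r.fun)
E
echo '[[577.2,91.5,0,0.8],[638.94,47.67,3.5,0],[644.95,-6.24,3.9,1.3],[614.05,-51.14,3.8,-3.9]]'>pts.json; python3 circ.py
```

```text
[568.2843559   12.65961359  79.45190339] [ 0.02348349 -0.07483452  0.08903782 -0.03768679]
```

```bash
python3 gen.py 568.3 12.65 79.45 2.5 8 0.08;python3 gen.py 568.3 12.65 79.45 3.14 10 0.08
```

```text
{"grip":0.2,"dx":-5.3,"dy":-4.1,"dz":0,"turn":0},{"grip":0.2,"dx":-3.2,"dy":-5.5,"dz":0,"turn":0},{"grip":0.2,"dx":-2.7,"dy":-5.7,"dz":0,"turn":0},{"grip":0.2,"dx":-2.2,"dy":-6,"dz":0,"turn":0},{"grip":0.2,"dx":-1.8,"dy":-6.1,"dz":0,"turn":0},{"grip":0.2,"dx":-1.3,"dy":-6.2,"dz":0,"turn":0},{"grip":0.2,"dx":-0.7,"dy":-6.3,"dz":0,"turn":0},{"grip":0.2,"dx":-0.3,"dy":-6.4,"dz":0,"turn":0}
phi 3.14 cmd [np.float64(568.4), np.float64(-66.8)]
{"grip":0.2,"dx":0.2,"dy":-6.3,"dz":0,"turn":0},{"grip":0.2,"dx":0.8,"dy":-6.3,"dz":0,"turn":0},{"grip":0.2,"dx":1.2,"dy":-6.3,"dz":0,"turn":0},{"grip":0.2,"dx":1.8,"dy":-6.1,"dz":0,"turn":0},{"grip":0.2,"dx":2.2,"dy":-5.9,"dz":0,"turn":0},{"grip":0.2,"dx":2.7,"dy":-5.8,"dz":0,"turn":0},{"grip":0.2,"dx":3.2,"dy":-5.5,"dz":0,"turn":0},{"grip":0.2,"dx":3.5,"dy":-5.2,"dz":0,"turn":0},{"grip":0.2,"dx":4,"dy":-5,"dz":0,"turn":0},{"grip":0.2,"dx":4.4,"dy":-4.6,"dz":0,"turn":0}
phi 3.9400000000000004 cmd [np.float64(511.4000000000001), np.float64(-42.79999999999999)]
```

{"fn": "send_rows", "kwargs": {"series": [{"grip":0.2,"dx":-5.3,"dy":-4.1,"dz":0,"turn":0},{"grip":0.2,"dx":-3.2,"dy":-5.5,"dz":0,"turn":0},{"grip":0.2,"dx":-2.7,"dy":-5.7,"dz":0,"turn":0},{"grip":0.2,"dx":-2.2,"dy":-6,"dz":0,"turn":0}]}}

```text
clock: 13.85
tool_pos: [0.5966, -0.0608, 0.2854]
eef_rot: [0.707, 0.707, 0.004, 0.002]
contact_force: [12.2, 1.1, -2.5]
opening: 0.288
```

```bash
python3 st.py 568.3 12.65
```

```text
t 13.85 pos 596.5952773149502 -60.800352040874195 0.2853830348425487 phi 2.773883539045514 r 78.71198722722156 Frad 3.4195055257092104 Ftan -11.804740021870966 Fz -2.465497918680775 open 0.28797873719864 cmd-pos -85.19527731495009 18.000352040874205 q [ 0.35  0.64 -0.56  1.58  0.38  1.02 -0.33]
```

{"fn": "send_rows", "kwargs": {"series": [{"grip":0.2,"dx":-1.8,"dy":-6.1,"dz":0,"turn":0},{"grip":0.2,"dx":-1.3,"dy":-6.2,"dz":0,"turn":0},{"grip":0.2,"dx":-0.7,"dy":-6.3,"dz":0,"turn":0},{"grip":0.2,"dx":-0.3,"dy":-6.4,"dz":0,"turn":0}]}}

```text
clock: 14.25
tool_pos: [0.5718, -0.0662, 0.285]
eef_rot: [0.707, 0.707, 0.003, 0.002]
contact_force: [12.1, -1.0, -4.9]
opening: 0.289
```

```bash
python3 st.py 568.3 12.65
```

```text
t 14.25 pos 571.7913975653163 -66.1836539937632 0.2850498634061557 phi 3.0973334147042983 r 78.91092990814057 Frad 1.491464639476506 Ftan -12.083882775129203 Fz -4.9360722385281335 open 0.28850570224641664 cmd-pos -60.3913975653162 23.38365399376321 q [ 0.37  0.61 -0.57  1.66  0.38  0.98 -0.33]
```

{"fn": "send_rows", "kwargs": {"series": [{"grip":0.2,"dx":0.2,"dy":-6.3,"dz":0,"turn":0},{"grip":0.2,"dx":0.8,"dy":-6.3,"dz":0,"turn":0},{"grip":0.2,"dx":1.2,"dy":-6.3,"dz":0,"turn":0},{"grip":0.2,"dx":1.8,"dy":-6.1,"dz":0,"turn":0},{"grip":0.2,"dx":2.2,"dy":-5.9,"dz":0,"turn":0}]}}

```text
clock: 14.75
tool_pos: [0.5364, -0.0604, 0.2839]
eef_rot: [0.708, 0.707, -0.001, -0.001]
contact_force: [3.4, -1.6, -2.0]
opening: 0.288
```

```bash
python3 st.py 568.3 12.65
```

```text
t 14.75 pos 536.4098643497883 -60.374469804489884 0.2838919382904684 phi -2.7298498629626993 r 79.684088386677 Frad 0.12392912045128994 Ftan -3.754608571835868 Fz -1.986252545609452 open 0.28809284138213526 cmd-pos -25.009864349788245 17.574469804489894 q [ 0.38  0.57 -0.58  1.75  0.37  0.94 -0.35]
```

{"fn": "send_rows", "kwargs": {"series": [{"grip":0.2,"dx":2.7,"dy":-5.8,"dz":0,"turn":0},{"grip":0.2,"dx":3.2,"dy":-5.5,"dz":0,"turn":0},{"grip":0.2,"dx":3.5,"dy":-5.2,"dz":0,"turn":0},{"grip":0.2,"dx":4,"dy":-5,"dz":0,"turn":0},{"grip":0.2,"dx":4.4,"dy":-4.6,"dz":0,"turn":0},{"grip":0.2,"dx":0,"dy":0,"dz":0,"turn":0},{"grip":0.2,"dx":0,"dy":0,"dz":0,"turn":0}]}}

```text
clock: 15.45
tool_pos: [0.5107, -0.0422, 0.2848]
eef_rot: [0.708, 0.707, -0.0, -0.0]
contact_force: [1.0, 1.4, -1.1]
opening: 0.289
```

```bash
python3 st.py 568.3 12.65
```

```text
t 15.45 pos 510.7157542695222 -42.21710977185889 0.2847519988983157 phi -2.332036423432181 r 79.5383246684594 Frad -1.7249538131723652 Ftan 0.35850890258471635 Fz -1.1051883331157593 open 0.2890496834010742 cmd-pos 0.6842457304778691 -0.5828902281411033 q [ 0.37  0.53 -0.59  1.83  0.36  0.9  -0.39]
```

```bash
python3 gen.py 568.3 12.65 79.4 3.94 12 0.1;python3 gen.py 568.3 12.65 79.4 5.14 14 0.1
```

```text
{"grip":0.2,"dx":6,"dy":-5.2,"dz":0,"turn":0},{"grip":0.2,"dx":6.4,"dy":-4.6,"dz":0,"turn":0},{"grip":0.2,"dx":6.9,"dy":-4,"dz":0,"turn":0},{"grip":0.2,"dx":7.3,"dy":-3.3,"dz":0,"turn":0},{"grip":0.2,"dx":7.5,"dy":-2.5,"dz":0,"turn":0},{"grip":0.2,"dx":7.7,"dy":-1.7,"dz":0,"turn":0},{"grip":0.2,"dx":7.9,"dy":-1,"dz":0,"turn":0},{"grip":0.2,"dx":7.9,"dy":-0.2,"dz":0,"turn":0},{"grip":0.2,"dx":8,"dy":0.6,"dz":0,"turn":0},{"grip":0.2,"dx":7.8,"dy":1.4,"dz":0,"turn":0},{"grip":0.2,"dx":7.6,"dy":2.2,"dz":0,"turn":0},{"grip":0.2,"dx":7.4,"dy":2.9,"dz":0,"turn":0}
phi 5.140000000000001 cmd [np.float64(496.00000000000006), np.float64(45.60000000000001)]
{"grip":0.2,"dx":7,"dy":3.7,"dz":0,"turn":0},{"grip":0.2,"dx":6.7,"dy":4.3,"dz":0,"turn":0},{"grip":0.2,"dx":6.2,"dy":5,"dz":0,"turn":0},{"grip":0.2,"dx":5.6,"dy":5.6,"dz":0,"turn":0},{"grip":0.2,"dx":5.1,"dy":6.1,"dz":0,"turn":0},{"grip":0.2,"dx":4.4,"dy":6.6,"dz":0,"turn":0},{"grip":0.2,"dx":3.8,"dy":7,"dz":0,"turn":0},{"grip":0.2,"dx":3,"dy":7.3,"dz":0,"turn":0},{"grip":0.2,"dx":2.3,"dy":7.6,"dz":0,"turn":0},{"grip":0.2,"dx":1.5,"dy":7.8,"dz":0,"turn":0},{"grip":0.2,"dx":0.8,"dy":7.9,"dz":0,"turn":0},{"grip":0.2,"dx":-0.1,"dy":7.9,"dz":0,"turn":0},{"grip":0.2,"dx":-0.8,"dy":7.9,"dz":0,"turn":0},{"grip":0.2,"dx":-1.7,"dy":7.8,"dz":0,"turn":0}
phi 6.54 cmd [np.float64(588.4999999999999), np.float64(89.4)]
```

{"fn": "send_rows", "kwargs": {"series": [{"grip":0.2,"dx":6,"dy":-5.2,"dz":0,"turn":0},{"grip":0.2,"dx":6.4,"dy":-4.6,"dz":0,"turn":0},{"grip":0.2,"dx":6.9,"dy":-4,"dz":0,"turn":0},{"grip":0.2,"dx":7.3,"dy":-3.3,"dz":0,"turn":0},{"grip":0.2,"dx":7.5,"dy":-2.5,"dz":0,"turn":0},{"grip":0.2,"dx":7.7,"dy":-1.7,"dz":0,"turn":0},{"grip":0.2,"dx":7.9,"dy":-1,"dz":0,"turn":0},{"grip":0.2,"dx":7.9,"dy":-0.2,"dz":0,"turn":0},{"grip":0.2,"dx":8,"dy":0.6,"dz":0,"turn":0},{"grip":0.2,"dx":7.8,"dy":1.4,"dz":0,"turn":0},{"grip":0.2,"dx":7.6,"dy":2.2,"dz":0,"turn":0},{"grip":0.2,"dx":7.4,"dy":2.9,"dz":0,"turn":0}]}}

```text
clock: 16.65
tool_pos: [0.4957, 0.046, 0.2845]
eef_rot: [0.708, 0.706, -0.001, -0.0]
contact_force: [2.4, -3.8, -1.3]
opening: 0.285
```

```bash
python3 st.py 568.3 12.65
```

```text
t 16.65 pos 495.6958999436397 45.95754860285022 0.2845465206603875 phi -1.140685016308395 r 79.87958524507499 Frad -3.816625167811969 Ftan -2.470598147539577 Fz -1.3329761544344656 open 0.28515382601533923 cmd-pos 92.8041000563602 43.44245139714979 q [ 0.19  0.51 -0.59  1.87  0.36  0.87 -0.57]
```

{"fn": "send_rows", "kwargs": {"series": [{"grip":0.2,"dx":7,"dy":3.7,"dz":0,"turn":0},{"grip":0.2,"dx":6.7,"dy":4.3,"dz":0,"turn":0},{"grip":0.2,"dx":6.2,"dy":5,"dz":0,"turn":0},{"grip":0.2,"dx":5.6,"dy":5.6,"dz":0,"turn":0},{"grip":0.2,"dx":5.1,"dy":6.1,"dz":0,"turn":0},{"grip":0.2,"dx":4.4,"dy":6.6,"dz":0,"turn":0},{"grip":0.2,"dx":3.8,"dy":7,"dz":0,"turn":0},{"grip":0.2,"dx":3,"dy":7.3,"dz":0,"turn":0},{"grip":0.2,"dx":2.3,"dy":7.6,"dz":0,"turn":0},{"grip":0.2,"dx":1.5,"dy":7.8,"dz":0,"turn":0},{"grip":0.2,"dx":0.8,"dy":7.9,"dz":0,"turn":0},{"grip":0.2,"dx":-0.1,"dy":7.9,"dz":0,"turn":0},{"grip":0.2,"dx":-0.8,"dy":7.9,"dz":0,"turn":0},{"grip":0.2,"dx":-1.7,"dy":7.8,"dz":0,"turn":0},{"grip":0.2,"dx":0,"dy":0,"dz":0,"turn":0},{"grip":0.2,"dx":0,"dy":0,"dz":0,"turn":0}]}}

```text
clock: 18.25
tool_pos: [0.5894, 0.0894, 0.285]
eef_rot: [0.708, 0.706, 0.001, 0.001]
contact_force: [1.1, -1.1, 0.3]
opening: 0.289
```

```bash
python3 st.py 568.3 12.65
```

```text
t 18.25 pos 589.4000478911992 89.43243608144009 0.2849514452960323 phi 0.26818310210503143 r 79.62885476767408 Frad -0.7295192862476855 Ftan 1.3437928844728233 Fz 0.28438979412407883 open 0.2893717085179237 cmd-pos -0.9000478911992786 -0.03243608144008192 q [ 0.09  0.64 -0.56  1.59  0.38  1.02 -0.58]
```

```bash
python3 gen.py 568.6 12.6 79.3 6.54 20 0.11;python3 gen.py 568.6 12.6 79.3 8.74 20 0.074
```

```text
{"grip":0.2,"dx":-2.8,"dy":8.5,"dz":0,"turn":0},{"grip":0.2,"dx":-3.5,"dy":8,"dz":0,"turn":0},{"grip":0.2,"dx":-4.5,"dy":7.5,"dz":0,"turn":0},{"grip":0.2,"dx":-5.2,"dy":7,"dz":0,"turn":0},{"grip":0.2,"dx":-5.9,"dy":6.4,"dz":0,"turn":0},{"grip":0.2,"dx":-6.7,"dy":5.6,"dz":0,"turn":0},{"grip":0.2,"dx":-7.2,"dy":5,"dz":0,"turn":0},{"grip":0.2,"dx":-7.7,"dy":4,"dz":0,"turn":0},{"grip":0.2,"dx":-8.1,"dy":3.3,"dz":0,"turn":0},{"grip":0.2,"dx":-8.4,"dy":2.3,"dz":0,"turn":0},{"grip":0.2,"dx":-8.6,"dy":1.4,"dz":0,"turn":0},{"grip":0.2,"dx":-8.7,"dy":0.4,"dz":0,"turn":0},{"grip":0.2,"dx":-8.7,"dy":-0.5,"dz":0,"turn":0},{"grip":0.2,"dx":-8.6,"dy":-1.5,"dz":0,"turn":0},{"grip":0.2,"dx":-8.3,"dy":-2.4,"dz":0,"turn":0},{"grip":0.2,"dx":-8.1,"dy":-3.4,"dz":0,"turn":0},{"grip":0.2,"dx":-7.7,"dy":-4.1,"dz":0,"turn":0},{"grip":0.2,"dx":-7.1,"dy":-5,"dz":0,"turn":0},{"grip":0.2,"dx":-6.5,"dy":-5.8,"dz":0,"turn":0},{"grip":0.2,"dx":-5.9,"dy":-6.4,"dz":0,"turn":0}
phi 8.74 cmd [np.float64(618.7999999999998), np.float64(-48.800000000000004)]
{"grip":0.2,"dx":-3.6,"dy":-4.7,"dz":0,"turn":0},{"grip":0.2,"dx
[... 277 characters left out ...]
{"grip":0.2,"dx":-0.8,"dy":-5.9,"dz":0,"turn":0},{"grip":0.2,"dx":-0.3,"dy":-5.8,"dz":0,"turn":0},{"grip":0.2,"dx":0.1,"dy":-5.9,"dz":0,"turn":0},{"grip":0.2,"dx":0.6,"dy":-5.8,"dz":0,"turn":0},{"grip":0.2,"dx":0.9,"dy":-5.8,"dz":0,"turn":0},{"grip":0.2,"dx":1.4,"dy":-5.7,"dz":0,"turn":0},{"grip":0.2,"dx":1.8,"dy":-5.6,"dz":0,"turn":0},{"grip":0.2,"dx":2.3,"dy":-5.4,"dz":0,"turn":0},{"grip":0.2,"dx":2.6,"dy":-5.3,"dz":0,"turn":0},{"grip":0.2,"dx":3,"dy":-5,"dz":0,"turn":0},{"grip":0.2,"dx":3.3,"dy":-4.8,"dz":0,"turn":0},{"grip":0.2,"dx":3.7,"dy":-4.6,"dz":0,"turn":0},{"grip":0.2,"dx":4.1,"dy":-4.2,"dz":0,"turn":0}
phi 10.22 cmd [np.float64(511.99999999999994), np.float64(-42.90000000000001)]
```

{"fn": "send_rows", "kwargs": {"series": [{"grip":0.2,"dx":-2.8,"dy":8.5,"dz":0,"turn":0},{"grip":0.2,"dx":-3.5,"dy":8,"dz":0,"turn":0},{"grip":0.2,"dx":-4.5,"dy":7.5,"dz":0,"turn":0},{"grip":0.2,"dx":-5.2,"dy":7,"dz":0,"turn":0},{"grip":0.2,"dx":-5.9,"dy":6.4,"dz":0,"turn":0},{"grip":0.2,"dx":-6.7,"dy":5.6,"dz":0,"turn":0},{"grip":0.2,"dx":-7.2,"dy":5,"dz":0,"turn":0},{"grip":0.2,"dx":-7.7,"dy":4,"dz":0,"turn":0},{"grip":0.2,"dx":-8.1,"dy":3.3,"dz":0,"turn":0},{"grip":0.2,"dx":-8.4,"dy":2.3,"dz":0,"turn":0},{"grip":0.2,"dx":-8.6,"dy":1.4,"dz":0,"turn":0},{"grip":0.2,"dx":-8.7,"dy":0.4,"dz":0,"turn":0},{"grip":0.2,"dx":-8.7,"dy":-0.5,"dz":0,"turn":0},{"grip":0.2,"dx":-8.6,"dy":-1.5,"dz":0,"turn":0},{"grip":0.2,"dx":-8.3,"dy":-2.4,"dz":0,"turn":0},{"grip":0.2,"dx":-8.1,"dy":-3.4,"dz":0,"turn":0},{"grip":0.2,"dx":-7.7,"dy":-4.1,"dz":0,"turn":0},{"grip":0.2,"dx":-7.1,"dy":-5,"dz":0,"turn":0},{"grip":0.2,"dx":-6.5,"dy":-5.8,"dz":0,"turn":0},{"grip":0.2,"dx":-5.9,"dy":-6.4,"dz":0,"turn":0}]}}

```text
clock: 20.25
tool_pos: [0.6182, -0.0497, 0.2847]
eef_rot: [0.708, 0.706, 0.0, 0.0]
contact_force: [1.4, 1.3, 2.5]
opening: 0.288
```

```bash
python3 st.py 568.6 12.6
```

```text
t 20.25 pos 618.1947239697666 -49.710627613266546 0.2846927504309936 phi 2.4693400586376963 r 79.63825060356687 Frad -0.1151624510693297 Ftan -1.916301820280223 Fz 2.4527843540413787 open 0.2879035236421894 cmd-pos -106.1947239697667 6.810627613266533 q [ 0.31  0.68 -0.56  1.51  0.39  1.07 -0.35]
```

Forces are near zero radially; through the second heavy spot.

{"fn": "send_rows", "kwargs": {"series": [{"grip":0.2,"dx":-3.6,"dy":-4.7,"dz":0,"turn":0},{"grip":0.2,"dx":-3.1,"dy":-4.9,"dz":0,"turn":0},{"grip":0.2,"dx":-2.9,"dy":-5.2,"dz":0,"turn":0},{"grip":0.2,"dx":-2.4,"dy":-5.3,"dz":0,"turn":0},{"grip":0.2,"dx":-2,"dy":-5.5,"dz":0,"turn":0},{"grip":0.2,"dx":-1.6,"dy":-5.7,"dz":0,"turn":0}]}}

```text
clock: 20.85
tool_pos: [0.5913, -0.0633, 0.2855]
eef_rot: [0.707, 0.707, 0.005, 0.003]
contact_force: [11.5, 3.8, -4.9]
opening: 0.289
```

{"fn": "send_rows", "kwargs": {"series": [{"grip":0.2,"dx":-1.2,"dy":-5.7,"dz":0,"turn":0},{"grip":0.2,"dx":-0.8,"dy":-5.9,"dz":0,"turn":0},{"grip":0.2,"dx":-0.3,"dy":-5.8,"dz":0,"turn":0},{"grip":0.2,"dx":0.1,"dy":-5.9,"dz":0,"turn":0},{"grip":0.2,"dx":0.6,"dy":-5.8,"dz":0,"turn":0},{"grip":0.2,"dx":0.9,"dy":-5.8,"dz":0,"turn":0},{"grip":0.2,"dx":1.4,"dy":-5.7,"dz":0,"turn":0},{"grip":0.2,"dx":1.8,"dy":-5.6,"dz":0,"turn":0},{"grip":0.2,"dx":2.3,"dy":-5.4,"dz":0,"turn":0},{"grip":0.2,"dx":2.6,"dy":-5.3,"dz":0,"turn":0},{"grip":0.2,"dx":3,"dy":-5,"dz":0,"turn":0},{"grip":0.2,"dx":3.3,"dy":-4.8,"dz":0,"turn":0},{"grip":0.2,"dx":3.7,"dy":-4.6,"dz":0,"turn":0},{"grip":0.2,"dx":4.1,"dy":-4.2,"dz":0,"turn":0}]}}

```text
clock: 22.25
tool_pos: [0.5114, -0.0427, 0.2849]
eef_rot: [0.708, 0.707, -0.0, 0.0]
contact_force: [3.5, -0.5, -1.4]
opening: 0.288
```

```bash
python3 st.py 568.6 12.6;  python3 gen.py 568.6 12.6 79.3 10.22 20 0.11;python3 gen.py 568.6 12.6 79.3 12.42 20 0.1
```

```text
t 22.25 pos 511.37501866599086 -42.72253856962283 0.2849037690734046 phi -2.3392926374997303 r 79.59448324139747 Frad -2.1825009753287192 Ftan -2.7663336506437717 Fz -1.443741726648266 open 0.2879881043602131 cmd-pos 0.6249813340090782 -0.17746143037718554 q [ 0.37  0.53 -0.59  1.83  0.37  0.9  -0.4 ]
{"grip":0.2,"dx":6.5,"dy":-5.8,"dz":0,"turn":0},{"grip":0.2,"dx":7.2,"dy":-5,"dz":0,"turn":0},{"grip":0.2,"dx":7.6,"dy":-4.2,"dz":0,"turn":0},{"grip":0.2,"dx":8.1,"dy":-3.3,"dz":0,"turn":0},{"grip":0.2,"dx":8.4,"dy":-2.4,"dz":0,"turn":0},{"grip":0.2,"dx":8.6,"dy":-1.5,"dz":0,"turn":0},{"grip":0.2,"dx":8.7,"dy":-0.5,"dz":0,"turn":0},{"grip":0.2,"dx":8.7,"dy":0.4,"dz":0,"turn":0},{"grip":0.2,"dx":8.6,"dy":1.4,"dz":0,"turn":0},{"grip":0.2,"dx":8.4,"dy":2.3,"dz":0,"turn":0},{"grip":0.2,"dx":8.1,"dy":3.3,"dz":0,"turn":0},{"grip":0.2,"dx":7.7,"dy":4.1,"dz":0,"turn":0},{"grip":0.2,"dx":7.2,"dy":4.9,"dz":0,"turn":0},{"grip":0.2,"dx":6.6,"dy":5.7,"dz":0,"turn":0},{"grip":0.2,"dx":5.9,"dy":6.3,"dz":0,"turn":0},{"grip":0.2,"dx":5.3,"dy":7,"dz":0,"turn":0},{"grip":0.2,"dx":4.4,"dy":7.5,"dz":0,"turn
[... 552 characters left out ...]
{"grip":0.2,"dx":-4.5,"dy":6.5,"dz":0,"turn":0},{"grip":0.2,"dx":-5.2,"dy":6.1,"dz":0,"turn":0},{"grip":0.2,"dx":-5.7,"dy":5.5,"dz":0,"turn":0},{"grip":0.2,"dx":-6.2,"dy":4.9,"dz":0,"turn":0},{"grip":0.2,"dx":-6.7,"dy":4.2,"dz":0,"turn":0},{"grip":0.2,"dx":-7.1,"dy":3.6,"dz":0,"turn":0},{"grip":0.2,"dx":-7.4,"dy":2.8,"dz":0,"turn":0},{"grip":0.2,"dx":-7.6,"dy":2.1,"dz":0,"turn":0},{"grip":0.2,"dx":-7.8,"dy":1.4,"dz":0,"turn":0},{"grip":0.2,"dx":-7.9,"dy":0.5,"dz":0,"turn":0},{"grip":0.2,"dx":-8,"dy":-0.3,"dz":0,"turn":0},{"grip":0.2,"dx":-7.8,"dy":-1,"dz":0,"turn":0},{"grip":0.2,"dx":-7.7,"dy":-1.9,"dz":0,"turn":0}
phi 14.42 cmd [np.float64(644.6999999999998), np.float64(-9.500000000000005)]
```

{"fn": "send_rows", "kwargs": {"series": [{"grip":0.2,"dx":6.5,"dy":-5.8,"dz":0,"turn":0},{"grip":0.2,"dx":7.2,"dy":-5,"dz":0,"turn":0},{"grip":0.2,"dx":7.6,"dy":-4.2,"dz":0,"turn":0},{"grip":0.2,"dx":8.1,"dy":-3.3,"dz":0,"turn":0},{"grip":0.2,"dx":8.4,"dy":-2.4,"dz":0,"turn":0},{"grip":0.2,"dx":8.6,"dy":-1.5,"dz":0,"turn":0},{"grip":0.2,"dx":8.7,"dy":-0.5,"dz":0,"turn":0},{"grip":0.2,"dx":8.7,"dy":0.4,"dz":0,"turn":0},{"grip":0.2,"dx":8.6,"dy":1.4,"dz":0,"turn":0},{"grip":0.2,"dx":8.4,"dy":2.3,"dz":0,"turn":0},{"grip":0.2,"dx":8.1,"dy":3.3,"dz":0,"turn":0},{"grip":0.2,"dx":7.7,"dy":4.1,"dz":0,"turn":0},{"grip":0.2,"dx":7.2,"dy":4.9,"dz":0,"turn":0},{"grip":0.2,"dx":6.6,"dy":5.7,"dz":0,"turn":0},{"grip":0.2,"dx":5.9,"dy":6.3,"dz":0,"turn":0},{"grip":0.2,"dx":5.3,"dy":7,"dz":0,"turn":0},{"grip":0.2,"dx":4.4,"dy":7.5,"dz":0,"turn":0},{"grip":0.2,"dx":3.5,"dy":8,"dz":0,"turn":0},{"grip":0.2,"dx":2.7,"dy":8.3,"dz":0,"turn":0},{"grip":0.2,"dx":1.8,"dy":8.5,"dz":0,"turn":0}]}}

```text
clock: 24.25
tool_pos: [0.5574, 0.0916, 0.2846]
eef_rot: [0.708, 0.707, -0.0, -0.0]
contact_force: [-1.9, -0.4, 0.8]
opening: 0.286
```

{"fn": "send_rows", "kwargs": {"series": [{"grip":0.2,"dx":0.7,"dy":7.9,"dz":0,"turn":0},{"grip":0.2,"dx":0,"dy":8,"dz":0,"turn":0},{"grip":0.2,"dx":-0.8,"dy":7.8,"dz":0,"turn":0},{"grip":0.2,"dx":-1.6,"dy":7.8,"dz":0,"turn":0},{"grip":0.2,"dx":-2.4,"dy":7.6,"dz":0,"turn":0},{"grip":0.2,"dx":-3.1,"dy":7.3,"dz":0,"turn":0},{"grip":0.2,"dx":-3.8,"dy":6.9,"dz":0,"turn":0},{"grip":0.2,"dx":-4.5,"dy":6.5,"dz":0,"turn":0},{"grip":0.2,"dx":-5.2,"dy":6.1,"dz":0,"turn":0},{"grip":0.2,"dx":-5.7,"dy":5.5,"dz":0,"turn":0},{"grip":0.2,"dx":-6.2,"dy":4.9,"dz":0,"turn":0},{"grip":0.2,"dx":-6.7,"dy":4.2,"dz":0,"turn":0},{"grip":0.2,"dx":-7.1,"dy":3.6,"dz":0,"turn":0},{"grip":0.2,"dx":-7.4,"dy":2.8,"dz":0,"turn":0},{"grip":0.2,"dx":-7.6,"dy":2.1,"dz":0,"turn":0},{"grip":0.2,"dx":-7.8,"dy":1.4,"dz":0,"turn":0},{"grip":0.2,"dx":-7.9,"dy":0.5,"dz":0,"turn":0},{"grip":0.2,"dx":-8,"dy":-0.3,"dz":0,"turn":0},{"grip":0.2,"dx":-7.8,"dy":-1,"dz":0,"turn":0},{"grip":0.2,"dx":-7.7,"dy":-1.9,"dz":0,"turn":0}]}}

```text
clock: 26.25
tool_pos: [0.6447, -0.0103, 0.2848]
eef_rot: [0.708, 0.706, 0.0, 0.0]
contact_force: [0.2, 1.7, 4.3]
opening: 0.286
```

```bash
python3 st.py 568.6 12.6;  python3 gen.py 568.6 12.6 79.3 14.42 6 0.1;python3 gen.py 568.6 12.6 79.3 15.02 20 0.074
```

```text
t 26.25 pos 644.7387606930079 -10.296776554390712 0.2848410557598771 phi 1.8629174966999753 r 79.50706419211322 Frad -0.2698251097037278 Ftan -1.7446825277762128 Fz 4.263490700978564 open 0.2857122967579031 cmd-pos -0.038760693008043745 0.796776554390707 q [ 0.23  0.71 -0.56  1.43  0.4   1.11 -0.4 ]
{"grip":0.2,"dx":-7.5,"dy":-2.5,"dz":0,"turn":0},{"grip":0.2,"dx":-7.2,"dy":-3.4,"dz":0,"turn":0},{"grip":0.2,"dx":-6.8,"dy":-4,"dz":0,"turn":0},{"grip":0.2,"dx":-6.4,"dy":-4.7,"dz":0,"turn":0},{"grip":0.2,"dx":-5.9,"dy":-5.3,"dz":0,"turn":0},{"grip":0.2,"dx":-5.4,"dy":-5.8,"dz":0,"turn":0}
phi 15.02 cmd [np.float64(618.9999999999999), np.float64(-48.7)]
{"grip":0.2,"dx":-3.5,"dy":-4.7,"dz":0,"turn":0},{"grip":0.2,"dx":-3.2,"dy":-4.9,"dz":0,"turn":0},{"grip":0.2,"dx":-2.8,"dy":-5.2,"dz":0,"turn":0},{"grip":0.2,"dx":-2.5,"dy":-5.3,"dz":0,"turn":0},{"grip":0.2,"dx":-2,"dy":-5.5,"dz":0,"turn":0},{"grip":0.2,"dx":-1.7,"dy":-5.6,"dz":0,"turn":0},{"grip":0.2,"dx":-1.2,"dy":-5.8,"dz":0,"turn":0},{"grip":0.2,"dx":-0.7,"dy":-5.8,"dz":0,"turn":0},{"grip":0.2,"dx":-0.4,"dy":-5.9,"dz":0,"turn":0},{"grip":0.2,"dx":0.1,"dy":-5.8,"dz":0,"turn":0},{"grip":0.2,"dx":0.5,"dy":-5.9,"dz":0,"turn":0},{"grip":0.2,"dx":1,"dy":-5.8,"dz":0,"turn":0},{"grip":0.2,"dx":1.4,"dy":-5.7,"dz":0,"turn":0},{"grip":0.2,"dx":1.8,"dy":-5.5,"dz":0,"turn":0},{"grip":0.2,"dx":2.2,"dy":-5.5,"dz":0,"turn":0},{"grip":0.2,"dx":2.6,"dy":-5.2,"dz":0,"turn":0},{"grip":0.2,"dx":2.9,"dy":-5.1,"dz":0,"turn":0},{"grip":0.2,"dx":3.4,"dy":-4.8,"dz":0,"turn":0},{"grip":0.2,"dx":3.7,"dy":-4.6,"dz":0,"turn":0},{"grip":0.2,"dx":4,"dy":-4.2,"dz":0,"turn":0}
phi 16.5 cmd [np.float64(512.1999999999999), np.float64(-43.10000000000002)]
```

{"fn": "send_rows", "kwargs": {"series": [{"grip":0.2,"dx":-7.5,"dy":-2.5,"dz":0,"turn":0},{"grip":0.2,"dx":-7.2,"dy":-3.4,"dz":0,"turn":0},{"grip":0.2,"dx":-6.8,"dy":-4,"dz":0,"turn":0},{"grip":0.2,"dx":-6.4,"dy":-4.7,"dz":0,"turn":0},{"grip":0.2,"dx":-5.9,"dy":-5.3,"dz":0,"turn":0},{"grip":0.2,"dx":-5.4,"dy":-5.8,"dz":0,"turn":0}]}}

```text
clock: 26.85
tool_pos: [0.6184, -0.0495, 0.2847]
eef_rot: [0.708, 0.706, -0.0, 0.0]
contact_force: [1.8, 1.5, 2.4]
opening: 0.288
```

{"fn": "send_rows", "kwargs": {"series": [{"grip":0.2,"dx":-3.5,"dy":-4.7,"dz":0,"turn":0},{"grip":0.2,"dx":-3.2,"dy":-4.9,"dz":0,"turn":0},{"grip":0.2,"dx":-2.8,"dy":-5.2,"dz":0,"turn":0},{"grip":0.2,"dx":-2.5,"dy":-5.3,"dz":0,"turn":0},{"grip":0.2,"dx":-2,"dy":-5.5,"dz":0,"turn":0},{"grip":0.2,"dx":-1.7,"dy":-5.6,"dz":0,"turn":0},{"grip":0.2,"dx":-1.2,"dy":-5.8,"dz":0,"turn":0},{"grip":0.2,"dx":-0.7,"dy":-5.8,"dz":0,"turn":0},{"grip":0.2,"dx":-0.4,"dy":-5.9,"dz":0,"turn":0},{"grip":0.2,"dx":0.1,"dy":-5.8,"dz":0,"turn":0},{"grip":0.2,"dx":0.5,"dy":-5.9,"dz":0,"turn":0},{"grip":0.2,"dx":1,"dy":-5.8,"dz":0,"turn":0},{"grip":0.2,"dx":1.4,"dy":-5.7,"dz":0,"turn":0},{"grip":0.2,"dx":1.8,"dy":-5.5,"dz":0,"turn":0},{"grip":0.2,"dx":2.2,"dy":-5.5,"dz":0,"turn":0},{"grip":0.2,"dx":2.6,"dy":-5.2,"dz":0,"turn":0},{"grip":0.2,"dx":2.9,"dy":-5.1,"dz":0,"turn":0},{"grip":0.2,"dx":3.4,"dy":-4.8,"dz":0,"turn":0},{"grip":0.2,"dx":3.7,"dy":-4.6,"dz":0,"turn":0},{"grip":0.2,"dx":4,"dy":-4.2,"dz":0,"turn":0}]}}

```text
clock: 28.85
tool_pos: [0.5115, -0.0429, 0.2849]
eef_rot: [0.708, 0.707, -0.0, 0.0]
contact_force: [2.0, -0.3, -0.6]
opening: 0.284
```

```bash
python3 st.py 568.6 12.6;  python3 gen.py 568.6 12.6 79.3 16.5 20 0.1;python3 gen.py 568.6 12.6 79.3 18.5 5 0.082
```

```text
t 28.85 pos 511.49793518511655 -42.933183069737446 0.2848937706703835 phi -2.3422665207063718 r 79.65287331904686 Frad -1.2918445562495497 Ftan -1.6113274742454582 Fz -0.630841847515975 open 0.2841449582649372 cmd-pos 0.7020648148833857 -0.16681693026257705 q [ 0.37  0.53 -0.6   1.83  0.37  0.9  -0.4 ]
{"grip":0.2,"dx":5.9,"dy":-5.3,"dz":0,"turn":0},{"grip":0.2,"dx":6.4,"dy":-4.7,"dz":0,"turn":0},{"grip":0.2,"dx":6.9,"dy":-4,"dz":0,"turn":0},{"grip":0.2,"dx":7.2,"dy":-3.3,"dz":0,"turn":0},{"grip":0.2,"dx":7.5,"dy":-2.5,"dz":0,"turn":0},{"grip":0.2,"dx":7.7,"dy":-1.8,"dz":0,"turn":0},{"grip":0.2,"dx":7.9,"dy":-1.1,"dz":0,"turn":0},{"grip":0.2,"dx":7.9,"dy":-0.2,"dz":0,"turn":0},{"grip":0.2,"dx":7.9,"dy":0.6,"dz":0,"turn":0},{"grip":0.2,"dx":7.8,"dy":1.3,"dz":0,"turn":0},{"grip":0.2,"dx":7.6,"dy":2.2,"dz":0,"turn":0},{"grip":0.2,"dx":7.4,"dy":2.8,"dz":0,"turn":0},{"grip":0.2,"dx":7.1,"dy":3.6,"dz":0,"turn":0},{"grip":0.2,"dx":6.7,"dy":4.3,"dz":0,"turn":0},{"grip":0.2,"dx":6.2,"dy":4.9,"dz":0,"turn":0},{"grip":0.2,"dx":5.6,"dy":5.6,"dz":0,"turn":0},{"grip":0.2,"dx":5.2,"dy":6,"dz":0,"turn":0},{"grip":0.2,"dx":4.4,"dy":6.6,"dz":0,"turn":0},{"grip":0.2,"dx":3.8,"dy":6.9,"dz":0,"turn":0},{"grip":0.2,"dx":3.1,"dy":7.3,"dz":0,"turn":0}
phi 18.5 cmd [np.float64(541.3999999999999), np.float64(87.09999999999997)]
{"grip":0.2,"dx":2,"dy":6.2,"dz":0,"turn":0},{"grip":0.2,"dx":1.4,"dy":6.4,"dz":0,"turn":0},{"grip":0.2,"dx":1,"dy":6.4,"dz":0,"turn":0},{"grip":0.2,"dx":0.4,"dy":6.5,"dz":0,"turn":0},{"grip":0.2,"dx":-0.1,"dy":6.5,"dz":0,"turn":0}
phi 18.91 cmd [np.float64(573.3999999999999), np.float64(91.79999999999998)]
```

{"fn": "send_rows", "kwargs": {"series": [{"grip":0.2,"dx":5.9,"dy":-5.3,"dz":0,"turn":0},{"grip":0.2,"dx":6.4,"dy":-4.7,"dz":0,"turn":0},{"grip":0.2,"dx":6.9,"dy":-4,"dz":0,"turn":0},{"grip":0.2,"dx":7.2,"dy":-3.3,"dz":0,"turn":0},{"grip":0.2,"dx":7.5,"dy":-2.5,"dz":0,"turn":0},{"grip":0.2,"dx":7.7,"dy":-1.8,"dz":0,"turn":0},{"grip":0.2,"dx":7.9,"dy":-1.1,"dz":0,"turn":0},{"grip":0.2,"dx":7.9,"dy":-0.2,"dz":0,"turn":0},{"grip":0.2,"dx":7.9,"dy":0.6,"dz":0,"turn":0},{"grip":0.2,"dx":7.8,"dy":1.3,"dz":0,"turn":0},{"grip":0.2,"dx":7.6,"dy":2.2,"dz":0,"turn":0},{"grip":0.2,"dx":7.4,"dy":2.8,"dz":0,"turn":0},{"grip":0.2,"dx":7.1,"dy":3.6,"dz":0,"turn":0},{"grip":0.2,"dx":6.7,"dy":4.3,"dz":0,"turn":0},{"grip":0.2,"dx":6.2,"dy":4.9,"dz":0,"turn":0},{"grip":0.2,"dx":5.6,"dy":5.6,"dz":0,"turn":0},{"grip":0.2,"dx":5.2,"dy":6,"dz":0,"turn":0},{"grip":0.2,"dx":4.4,"dy":6.6,"dz":0,"turn":0},{"grip":0.2,"dx":3.8,"dy":6.9,"dz":0,"turn":0},{"grip":0.2,"dx":3.1,"dy":7.3,"dz":0,"turn":0}]}}

```text
clock: 30.85
tool_pos: [0.5416, 0.0877, 0.2846]
eef_rot: [0.708, 0.707, -0.0, -0.0]
contact_force: [-1.4, -1.4, 1.6]
opening: 0.29
```

{"fn": "send_rows", "kwargs": {"series": [{"grip":0.2,"dx":2,"dy":6.2,"dz":0,"turn":0},{"grip":0.2,"dx":1.4,"dy":6.4,"dz":0,"turn":0},{"grip":0.2,"dx":1,"dy":6.4,"dz":0,"turn":0},{"grip":0.2,"dx":0.4,"dy":6.5,"dz":0,"turn":0},{"grip":0.2,"dx":-0.1,"dy":6.5,"dz":0,"turn":0},{"grip":0.2,"dx":0,"dy":0,"dz":0,"turn":0},{"grip":0.2,"dx":0,"dy":0,"dz":0,"turn":0},{"grip":0.2,"dx":0,"dy":0,"dz":0,"turn":0}]}}

```text
clock: 31.65
tool_pos: [0.574, 0.0919, 0.285]
eef_rot: [0.708, 0.707, 0.001, 0.0]
contact_force: [1.5, 0.0, 0.7]
opening: 0.289
```

```bash
python3 st.py 568.6 12.6
```

```text
t 31.65 pos 573.9789022120906 91.92289846535294 0.28499524530929266 phi 0.06770655789555018 r 79.50506153668411 Frad 0.12004687775106716 Ftan 1.4747006542699401 Fz 0.6937843804764342 open 0.28943303940839116 cmd-pos -0.5789022120907248 -0.12289846535296078 q [ 0.1   0.62 -0.58  1.63  0.39  1.   -0.61]
```

{"fn": "send_rows", "kwargs": {"series": [{"grip":0.8,"dx":0,"dy":0,"dz":0,"turn":0},{"grip":0.8,"dx":0,"dy":0,"dz":0,"turn":0},{"grip":0.8,"dx":0,"dy":0,"dz":0,"turn":0},{"grip":0.8,"dx":0,"dy":0,"dz":0,"turn":0},{"grip":0.8,"dx":0,"dy":0,"dz":0,"turn":0},{"grip":0.8,"dx":0,"dy":0,"dz":0,"turn":0},{"grip":0.8,"dx":0,"dy":0,"dz":0,"turn":0},{"grip":0.8,"dx":0,"dy":0,"dz":0,"turn":0}]}}

```text
clock: 32.45
tool_pos: [0.5733, 0.0918, 0.2847]
eef_rot: [0.708, 0.707, -0.0, 0.0]
contact_force: [0.1, 0.1, -0.5]
opening: 0.796
```

Released with zero force; lift clear.

{"fn": "send_rows", "kwargs": {"series": [{"grip":0.8,"dx":0,"dy":0,"dz":-10,"turn":0},{"grip":0.8,"dx":0,"dy":0,"dz":-25,"turn":0},{"grip":0.8,"dx":0,"dy":0,"dz":-35,"turn":0},{"grip":0.8,"dx":0,"dy":0,"dz":-35,"turn":0},{"grip":0.8,"dx":0,"dy":0,"dz":-35,"turn":0},{"grip":0.8,"dx":0,"dy":0,"dz":0,"turn":0},{"grip":0.8,"dx":0,"dy":0,"dz":0,"turn":0},{"grip":0.8,"dx":0,"dy":0,"dz":0,"turn":0}]}}

```text
clock: 33.25
tool_pos: [0.5728, 0.0915, 0.4239]
eef_rot: [0.708, 0.707, -0.001, -0.0]
contact_force: [-0.1, -0.3, -0.1]
opening: 0.8
```

Run:
```python
from h import *
for n in("wrist","scene"):
    p=snapshot(n); save(p,n+"9"); X,u,v=cloud(p)
    m=(X[:,2]>.10)&(X[:,2]<.21)&(abs(X[:,1]-.21)<.03)&(abs(X[:,0]-.565)<.06)
    print(n,np.percentile(X[m,2],[90,97]))
    m=(X[:,2]>.320)&(X[:,2]<.330)&(np.hypot(X[:,0]-.575,X[:,1]-.092)<.03)
    print("knob",m.sum(),cv2.minEnclosingCircle(X[m,:2].astype(np.float32)))
    for o in("glue","tape","sanding_block"):
        for r in regions_of(p,o)[:1]: print(o,round(r["score"],2),r["extent"],np.round(np.median(cloud(p,r["pixels"])[0],0),3))
print(get_state()["clock"],get_state()["contact_force"],get_state()["tool_pos"])
```

```text
wrist [0.14697147 0.14763586]
knob 1193 ((0.5732808709144592, 0.09370595961809158), 0.012621471658349037)
glue 0.75 [374.4, 0.0, 423.0, 20.3] [0.66  0.279 0.051]
tape 0.58 [379.2, 65.8, 448.6, 98.5] [0.683 0.201 0.059]
sanding_block 0.86 [213.6, 0.0, 275.5, 42.8] [0.484 0.271 0.033]
scene [0.14811932 0.14949749]
knob 152 ((0.5758500695228577, 0.09285830706357956), 0.012812940403819084)
glue 0.62 [373.9, 198.6, 410.2, 271.3] [0.678 0.288 0.104]
tape 0.77 [357.9, 276.3, 395.9, 311.3] [0.698 0.191 0.054]
sanding_block 0.6 [303.2, 188.5, 343.2, 217.7] [0.482 0.328 0.034]
33.65 [0.11556127 0.11018438 0.1468156 ] [0.57323382 0.09179824 0.42434781]
```

View pics/scene9.png

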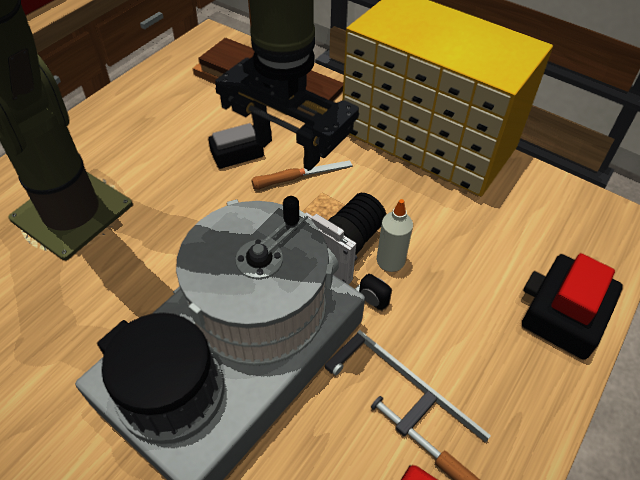

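View pics/wrist9.png

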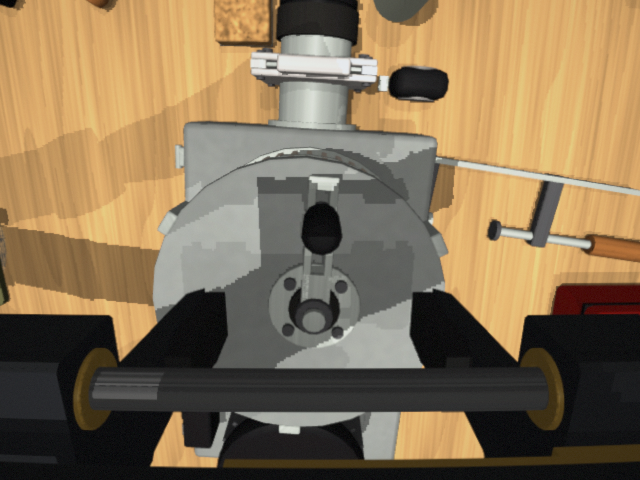

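The final pictures show the crank arm pointing at the gate (knob at about 322,228 in the wrist view) and the gate handle at its shut height. The bystanders are where they were and the gripper is clear.

```bash
python3 -c "
from plant import *
print(finish_job())"
```

```text
the job is handed in; nothing more can be done
None
```

The gate is shut, and the crank has been turned clockwise three full turns and left pointing at the gate. I handed the job in at about 33.7 s; no verdict was reported.

- **Gate:** I pushed it down until the force jumped with almost no further travel. The depth picture then put the handle top at about 147 mm, its shut height.
- **Crank:** I gripped the knob from above and turned it at about 0.75 to 1.1 rad/s. I corrected the circle from the measured forces during the first turn (throw about 79 mm).
- **Side load:** It peaked at about 12 N in the readings I took, around 2 mm of bush give against the 3 mm limit. I read the force only between move calls, so a brief higher peak could have gone unseen, and on the third heavy spot I took no reading during the crossing.
- **End state:** I released the knob with no residual force and lifted clear. By the last pictures and tool position the crank is within about 0.05 rad of pointing at the gate.
- **Bystanders:** The glue bottle and tape measure read within about 1 mm of where they started in the scene camera. The sanding block is mostly hidden there and its reading differed by about 22 mm along the block. I put that down to a different visible part, because it looks unmoved between the earlier and final wrist pictures.

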